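Clear the glue pots off the warming station

TASK

Draw the locking pin out of its bore and park it in the latch block's side notch, then slide the stop bar fully open. Slide every glue pot across the plate, without lifting it, from the heating half to the resting half, each centred on a painted ring of its own. Then slide the bar fully shut, put the pin back in its bore right down to the collar, and leave the pots on their rings and the other tools on the bench undisturbed.

Things in the scene. Friction and masses are not known exactly. Their poses are not given: they have to be found in the camera images.
- station: Fixed warming station (off): flat plate 180 (its x) by 750 mm (its y), top 40 mm above the table, no rims. Its +y half heats: three dark discs on the centre line, y = 100, 205, 310 mm. Its -y half, paler, is for resting: three black rings, 98 mm across, y = -100, -205, -310 mm. Origin: on the table under the plate's centre; x away from the robot, z up. Turned up to 4 degrees.
- gate (a joint): Steel stop bar 12 mm wide, 58 to 68 mm above the table, across the plate at the station's y = 0; pots cannot pass under. Slides along +x, away from the robot: 0 shut, 0.228 (m) fully open, clear of the pots. Takes 3 N, stays put. A cross-arm at its near end reaches 37 mm to either side (and sweeps over the plate as the bar slides); the pin in its bore stands just behind the arm and lets the bar move only about 8 mm.
- gate_handle (a point): Point on the axis of the stop bar's upright round wooden handle, 100 mm above the table. The handle is 20 mm across, 68 to 118 mm above the table, on the near end of the bar; it moves with the bar, being at the station's x = -145 mm, y = -29 mm when shut.
- pin: Loose steel locking pin with a brass grip, 105 mm long, upright, 0.12 kg. Origin: centre of the underside of its collar; z towards the grip. Below it a shank 10 mm in diameter, 40 mm long, chamfered; above it a collar 24 mm across, 5 mm thick, then a round grip 18 mm across, 5 to 65 mm above the origin. Starts in the bore, collar resting on the latch block.
- bore (a point): Mouth of the pin's bore, at the station's x = -124, y = +29 mm: a chamfered vertical hole 14 mm in diameter, right through the aluminium latch block (60 by 172 mm, top 50 mm above the table) that stands in front of the plate, on the robot's side. The pin is in when its collar lies on the block.
- notch (a point): Parking place in the latch block's side notch, on the block's top (50 mm above the table), at the station's x = -124, y = -90 mm: a slot 14 mm wide, full height, open at the top and at the block's -y end (y = -115 mm), closed at y = -82 mm. The parked pin hangs upright in it by its collar, shank in the slot.
- pot1: Low lidded steel glue pot, present or absent; starts on the heating half. Round body 84 mm across, 36 mm high, lid up to 42 mm; firmly fixed on its centre an upright round wooden knob 22 mm across, 42 to 87 mm above the underside, by which it can be gripped from above and drawn along. 0.3 to 0.65 kg. Origin: centre of the underside, resting on the plate at height 40 mm; z up.
- pot2: Low lidded aluminium glue pot, present or absent; starts on the heating half. Round body 80 mm across, 36 mm high, lid up to 42 mm; firmly fixed on its centre an upright round wooden knob 22 mm across, 42 to 87 mm above the underside, by which it can be gripped from above and drawn along. 0.3 to 0.65 kg. Origin: centre of the underside, resting on the plate at height 40 mm; z up.
- pot3: Low lidded copper glue pot, present or absent; starts on the heating half. Round body 76 mm across, 36 mm high, lid up to 42 mm; firmly fixed on its centre an upright round wooden knob 22 mm across, 42 to 87 mm above the underside, by which it can be gripped from above and drawn along. 0.3 to 0.65 kg. Origin: centre of the underside, resting on the plate at height 40 mm; z up.
- rest1 (a point): Centre of a painted ring on the resting half, on the plate's top, at the station's y = -310 mm (the ring farthest from the stop bar).
- rest2 (a point): Centre of a painted ring on the resting half, on the plate's top, at the station's y = -205 mm.
- rest3 (a point): Centre of a painted ring on the resting half, on the plate's top, at the station's y = -100 mm (the ring next to the stop bar).
- wire_wheel: Round brass wire wheel lying flat, 120 mm across, 22 mm high. Bystander, to be left alone.
- tape_measure: Tape measure, 66 by 70 by 30 mm. Bystander, to be left alone.
- spring_clamp: Spring clamp lying flat, about 190 mm long, 16 mm high. Bystander, to be left alone.
- screwdriver: Screwdriver, 260 mm long, lying behind the station. Bystander, to be left alone.
- wrench: Wrench, 200 mm long, lying behind the station. Bystander, to be left alone.
- scraper: Flat scraper, 260 mm long. Bystander, to be left alone.
- oil_jar: Amber jar, 64 mm across, 100 mm high. Bystander, to be left alone.
Mind the look-alikes: they are no part of the job. What is shaped like the pot2 but blue or yellow is not meant.

How it is judged (in metres and radians):
On the way, in this order (a step that is already met when the one before it is completed fails the run):
1. the pin is parked upright in the side notch, its collar on the block (horizontal distance between pin and notch below 0.014 m and z of pin in the frame of notch between -0.006 and 0.005 m and angle between pin's own z axis and vertical below 0.15 rad), for 0.2 s.
2. the stop bar is fully open (value of joint gate above 0.215 m), for 0.2 s.
3. every pot stands on a painted ring of the resting half ((horizontal distance between pot1 and rest1 below 0.012 m or horizontal distance between pot1 and rest2 below 0.012 m or horizontal distance between pot1 and rest3 below 0.012 m) and (horizontal distance between pot2 and rest1 below 0.012 m or horizontal distance between pot2 and rest2 below 0.012 m or horizontal distance between pot2 and rest3 below 0.012 m) and (horizontal distance between pot3 and rest1 below 0.012 m or horizontal distance between pot3 and rest2 below 0.012 m or horizontal distance between pot3 and rest3 below 0.012 m) and height (world z) of pot1 between 0.034 and 0.046 m and height (world z) of pot2 between 0.034 and 0.046 m and height (world z) of pot3 between 0.034 and 0.046 m and angle between each of pot1, pot2, pot3's own z axis and vertical below 0.1 rad), for 0.2 s.
4. the stop bar is fully shut again (value of joint gate below 0.008 m), for 0.2 s.
5. the pin is back in its bore, down to the collar (horizontal distance between pin and bore below 0.006 m and z of pin in the frame of bore between -0.006 and 0.005 m and angle between pin's own z axis and vertical below 0.15 rad), for 0.2 s.
At the end, for the whole second after the job is handed in: Every pot present stands flat on the plate within 12 mm of the centre of a painted ring on the resting half, one to a ring; the stop bar is shut to within 10 mm; the pin is upright in its bore (within 6 mm), its collar within 5 mm of the block; all at rest (all of step 3 and all of step 5 and value of joint gate below 0.01 m and linear speed of each of pot1, pot2, pot3, pin below 0.02 m/s); the robot touches nothing.
It fails at once if a pot is lifted more than 12 mm off the plate (height (world z) of any of pot1, pot2, pot3 above 0.052 m).
It fails at once if a pot falls off the plate (height (world z) of any of pot1, pot2, pot3 below 0.028 m).
It fails at once if another tool on the bench is pushed more than 30 mm (distance of any of wire_wheel, tape_measure, spring_clamp, screwdriver, wrench, scraper, oil_jar from where it was at the start of the episode above 0.03 m).
Of pot1, pot2, pot3 only 2 to 3 are there at a start; the rules pass over those that are not, and their reading is None.
At some moment in a run one of pot1, pot2, pot3 may be knocked a few centimetres aside while the robot is not near it.
It also fails if it takes over 208 s, if anything falls off the work surface, if the arm or the gripper's body presses on something with over 40 N, if the wrist force passes 120 N, or if a joint passes its speed limit or range.

ROBOT

A 6-joint arm with a two-finger parallel gripper is mounted at the origin on the work surface. World frame = base frame: x ahead of the robot, y to its left, z up, the work surface at z = 0. Lengths are in m, angles in degrees, forces in N, time in s.
With the tool pointing down it reaches from about 0.25 to 0.8 m from the base axis. Payload 3.9 kg.
Tool frame: the origin (TCP) lies between the finger pads; the fingertips stand arm.tcp_to_tips ahead of it and the grasp point (between the pads) lies 2 mm behind it (arm.tcp_to_tips is the distance from the TCP to the fingertips, in m); z points along the fingers, y is the direction in which the jaws open and shut (so a half turn about z gives the same grasp; the last joint's range is limited). The gripper opens to 85 mm and grips with 20 to 120 N. Pads are 22 mm wide; open, the fingers measure 114 mm over their backs; the gripper's body (76 mm by 85 mm) begins 54 mm behind the grasp point. The pads swing forward as they close: fully open they stand 13 mm farther back than shut.
Start: joints at [63.713, 14.897, -7.913, 67.191, 0, 90], TCP at [0.233, 0.471, 0.248] pointing down, gripper open.
Joint ranges: [-159.42, 159.42], [-47.68, 98.78], [-73.54, 78.23], [-108.79, 121.32], [-90, 84.71], [-180, 180]. Speed limits (degrees/s): [147.25, 147.25, 180, 180, 180, 180].

INTERFACE

Orientations are given as a 3x3 rotation matrix whose columns are the frame's x, y, z axes.
In Python, from rig import arm, capture, camera_info gives the robot as it stands.
- The arm moves only by the shell command python3 -m crank 'ROWS'. ROWS is text: rows parted by semicolons, each of 5 numbers parted by spaces: the shift along the tool's x, y, z in units of 0.03 m (1.0 is 0.03 m), then the turn about the tool's z in units of 4 degrees (1.0 is 4 degrees), then the opening, from 0 (shut) to 1 (fully open). In form: dx dy dz twist claw; .... A call has exactly 8 rows; each row shifts and turns the pose as measured when the row begins, along the tool's axes as they then stand; what a row does not reach is not made up. A row lasts 1/12 s, in which the tool goes at most 41.7 mm and 7.16 degrees, less where a joint would pass 70% of its speed; a pose out of reach is approached as far as the arm can. A call with a number of a shift or a turn outside -1 to 1 is refused whole. A call with a gripper value outside its range is refused whole. The fingers move at their own pace and stop on an object; the grip force is fixed at half the most. Time passes only in rows, so rows that do not move let the fingers close, or fill a call up. It gives the time, the measured TCP pose, the force and the opening at its end, in the units of the state.
- arm.sense(): the state, without advancing time (a new reading comes with each control period).
- capture(name): name is "scene" or "top" or "wrist"; returns the picture (480x640x3 uint8, blue, green, red); there is no depth.
- camera_info(name): a dict with "K" (3x3 intrinsics, pixels), "distortion" ([k1, k2, p1, p2, k3] as OpenCV has them; the pictures are not rectified), "xyz" and "attitude" of the camera in the world. Camera axes: x right, y down, z forward; pixel columns grow to the right and rows downward; lengths in m; the calibration is good to about 2 mm. A picture is of the moment at which its call begins: read the wrist's pose just before it. camera_info takes no time and is no camera call; for the wrist camera it gives the pose at the moment of the call.
- arm.finish_job(): hands the job in, once; it reports no verdict.
The state is a dict: "t": time; "q": joint angles; "dq": joint speeds; "joint_torque": joint torques, N m; "tool_pos": TCP position; "ee_rot": TCP orientation; "force": force on the tool from outside, world axes, zero at the start; "torque": the same for the moment, N m; "finger_gap": finger opening in m.
Only numpy, scipy, OpenCV 4.12 (cv2) and the standard library are available. Lean on these libraries where they do the work, as an engineer would, in place of code of your own. Each camera call takes 0.05 s, during which the arm holds its last target.

## Working session

There is one attempt and no reset: what is moved stays moved. The work goes in short steps, Python scripts to look and compute and a shell command to move; the robot and the scene stay as the last step left them, time stands still between calls to the robot, and variables do not carry over. Pictures are saved under pics/ and viewed, and the job is handed in when it is done.

```bash
ls; mkdir -p pics
python3 - <<'E'
from rig import arm,capture,camera_info
import cv2,numpy as np
print(arm.sense(),arm.tcp_to_tips)
for n in ["scene","top","wrist"]:
    print(n,camera_info(n)); cv2.imwrite(f"pics/{n}0.png",capture(n))
E
```

```text
pics
{'t': 0.0, 'q': array([ 6.37115803e+01,  1.49367499e+01, -7.98684153e+00,  6.71890972e+01,
       -3.12221072e-05,  9.00013515e+01]), 'dq': array([-0.05808518,  0.10898783, -0.2369435 , -0.05555838,  0.03677504,
       -0.02006117]), 'joint_torque': array([-9.71765712e-05, -4.05676281e+01,  2.53924298e+01,  1.87090557e-02,
       -1.61773487e-04, -1.09589148e-06]), 'tool_pos': array([0.23223009, 0.47012069, 0.2474484 ]), 'ee_rot': array([[-8.96565516e-01,  4.42910281e-01, -8.70581358e-04],
       [ 4.42911136e-01,  8.96563782e-01, -1.76361459e-03],
       [-5.91319832e-07, -1.96678621e-03, -9.99998066e-01]]), 'force': array([ 0.09812334, -0.02933591,  0.31722903]), 'torque': array([0.07196515, 0.00355812, 0.02950547]), 'finger_gap': 0.0856260299468353} 0.017
scene {'K': array([[493.20590785,   0.        , 317.87794836],
       [  0.        , 493.20590785, 237.99981679],
       [  0.        ,   0.        ,   1.        ]]), 'distortion': array([0.04205035, 0.        , 0.        , 0.        , 0.        ]), 'xyz': array([ 1.30512542, -0.01410128,  1.03828176]), 'attitude': array([[-
[... 362 characters left out ...]
 0.        ,  0.        ]), 'xyz': array([ 0.47869203, -0.01889345,  1.48425914]), 'attitude': array([[-0.01280523, -0.99845178,  0.05413002],
       [-0.99980833,  0.01358685,  0.01409631],
       [-0.01480994, -0.05393914, -0.99843439]])}
wrist {'K': array([[388.00388084,   0.        , 311.0302119 ],
       [  0.        , 388.00388084, 237.35927282],
       [  0.        ,   0.        ,   1.        ]]), 'distortion': array([0.02212175, 0.        , 0.        , 0.        , 0.        ]), 'xyz': array([0.16510232, 0.50386993, 0.37220176]), 'attitude': array([[ 0.44337227,  0.85685461,  0.26309925],
       [ 0.89633618, -0.42332428, -0.1318257 ],
       [-0.00157916,  0.29427324, -0.95572003]])}
```

View pics/top0.png

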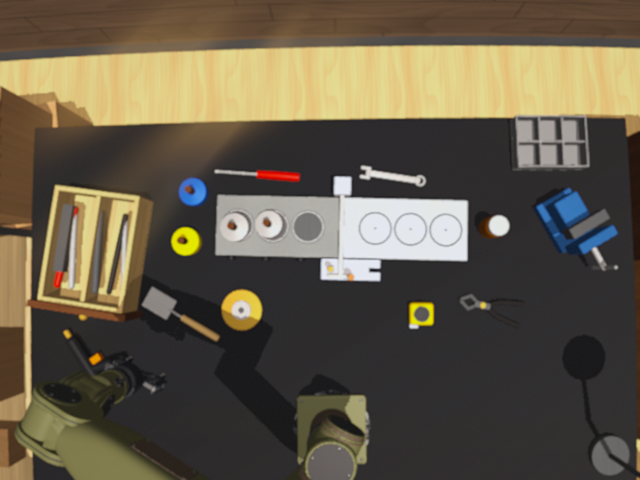

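View pics/scene0.png

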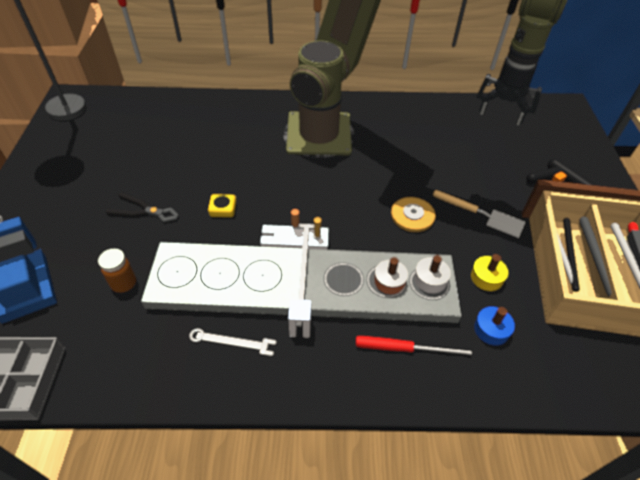

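View pics/wrist0.png

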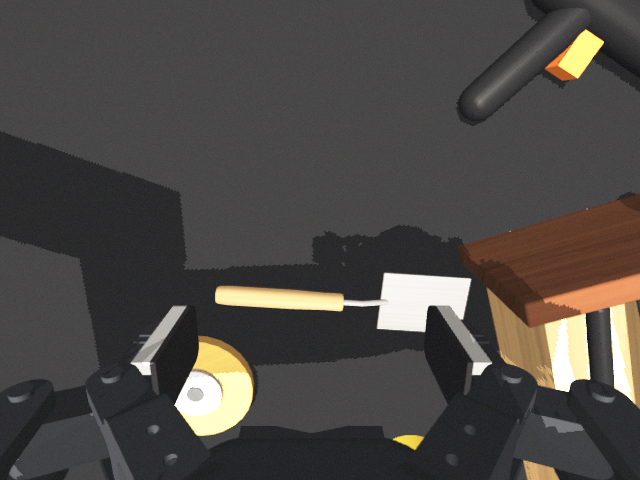

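```bash
cat > h.py <<'E'
from rig import arm,capture,camera_info
import cv2,numpy as np
def rays(ci,uv):
    uv=np.array(uv,float).reshape(-1,1,2)
    n=cv2.undistortPoints(uv,ci["K"],ci["distortion"]).reshape(-1,2)
    d=np.c_[n,np.ones(len(n))]@np.array(ci["attitude"]).T
    return np.array(ci["xyz"]),d
def onz(ci,uv,z):
    o,d=rays(ci,uv); return o+d*((z-o[2])/d[:,2])[:,None]
def proj(ci,P):
    R=np.array(ci["attitude"]); P=np.array(P,float).reshape(-1,3)
    rv,_=cv2.Rodrigues(R.T); t=-R.T@np.array(ci["xyz"])
    return cv2.projectPoints(P,rv,t,ci["K"],ci["distortion"])[0].reshape(-1,2)
def crop(img,u0,v0,u1,v1,s,name):
    cv2.imwrite(f"pics/{name}.png",cv2.resize(img[v0:v1,u0:u1],None,fx=s,fy=s,interpolation=cv2.INTER_CUBIC))
E
python3 - <<'E'
from h import *
ci=camera_info("top"); im=cv2.imread("pics/top0.png")
crop(im,205,165,480,295,2.9,"topcrop"); 
sc=cv2.imread("pics/scene0.png"); crop(sc,240,190,470,340,3.4,"scenecrop")
g=cv2.cvtColor(im,cv2.COLOR_BGR2GRAY)
# rings: dark thin on pale
for c in [(375,229),(410,229),(446,230)]:
    x,y=c; m=np.zeros_like(g); cv2.circle(m,c,20,255,-1)
    p=np.argwhere((g<150)&(m>0))[:,::-1]
    p=p[np.hypot(*(p-np.array(c)).T)>11]
    e=cv2.fitEllipse(p.astype(np.float32)); print(len(p),e, onz(ci,[e[0]],0.04))
E
```

```text
Traceback (most recent call last):
cv2.error: OpenCV(4.12.0) /io/opencv/modules/imgproc/src/shapedescr.cpp:361: error: (-201:Incorrect size of input array) There should be at least 5 points to fit the ellipse in function 'fitEllipseNoDirect'
```

View pics/topcrop.png

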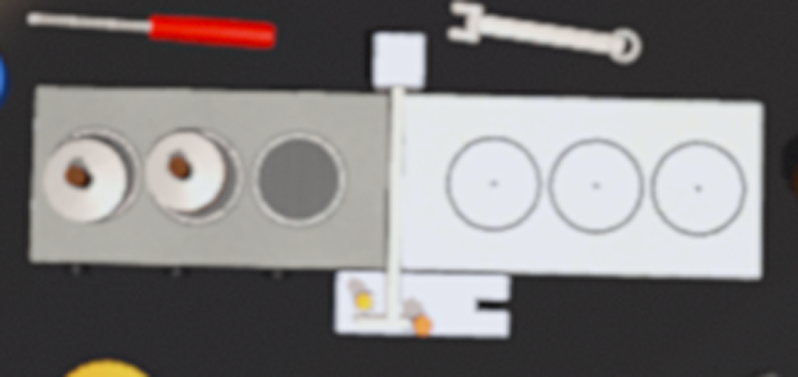

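View pics/scenecrop.png

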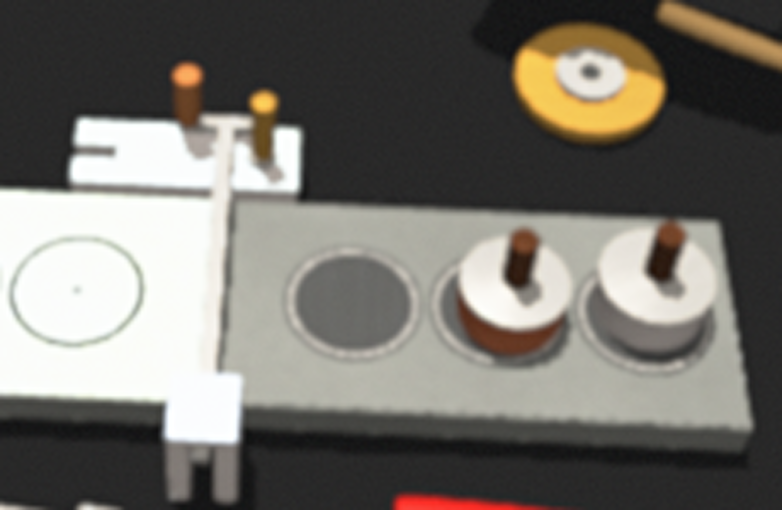

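Run:
```python
from h import *
ci=camera_info("top"); im=cv2.imread("pics/top0.png")
g=cv2.cvtColor(im,cv2.COLOR_BGR2GRAY)
R=[]
for c in [(375,229),(410,229),(446,230)]:
    m=np.zeros_like(g); cv2.circle(m,c,20,255,-1)
    x=cv2.morphologyEx(g,cv2.MORPH_BLACKHAT,np.ones((7,7)))
    yy,xx=np.mgrid[:480,:640]; r=np.hypot(xx-c[0],yy-c[1])
    s=(r>11)&(r<21)&(x>25)
    p=np.c_[xx[s],yy[s]]
    e=cv2.fitEllipse(p.astype(np.float32)); w=onz(ci,[e[0]],0.04)[0]; print(len(p),e,w); R.append(w)
R=np.array(R); d=R[2]-R[0]; print(np.linalg.norm(d), np.degrees(np.arctan2(d[0],-d[1])))
```

```text
226 ((375.6000671386719, 227.97994995117188), (30.887109756469727, 34.365333557128906), 95.3539810180664) [ 0.60424351 -0.14016064  0.04      ]
243 ((410.0254821777344, 228.8473663330078), (30.572978973388672, 35.80580520629883), 91.40525817871094) [ 0.60028773 -0.24246661  0.04      ]
216 ((444.9129638671875, 229.5782928466797), (31.322494506835938, 33.15468215942383), 97.35941314697266) [ 0.59675103 -0.34652563  0.04      ]
0.2065009607731264 -2.0793192728897387
```

The top view shows two pots on the heating discs, at (270,224) with a copper body and (235,227) with a grey steel or aluminium body. Other candidates:
- The blue pot at (193,192) and yellow pot at (186,241) are off the plate, so they are decoys.
- Near the latch block there are two uprights. The brass one at (330,268) is the pin; the orange wooden one at (350,277) is the bar handle.

I'll move in for a closer look.

```bash
python3 -m crank '-1 0 -0.2 1 1; -1 0 -0.2 1 1; -1 0 -0.2 1 1; -1 0 -0.2 1 1; -1 0 -0.2 1 1; -1 0 -0.2 1 1; -1 0 -0.2 1 1; -1 0 -0.2 1 1'; python3 -m crank '-1 0 0 1 1; -1 0 0 1 1; -1 0 0 1 1; -1 0 0 1 1; -1 0 0 1 1; -1 0 0 1 1; -1 0 0 1 1; -1 0 0 1 1'
python3 - <<'E'
from h import *
s=arm.sense(); print(s['t'],s['q'],s['tool_pos'],s['ee_rot'])
E
```

```text
t: 0.82
tool_pos: [0.4146, 0.3135, 0.2923]
ee_rot: [[-0.515, 0.857, -0.007], [0.857, 0.515, -0.006], [-0.001, -0.01, -1.0]]
force: [0.4, 0.8, -0.4]
finger_gap: 0.0852
t: 1.48
tool_pos: [0.4867, 0.0756, 0.2918]
ee_rot: [[0.047, 0.999, -0.007], [0.999, -0.047, -0.006], [-0.006, -0.006, -1.0]]
force: [0.0, 0.7, 0.0]
finger_gap: 0.0855
1.4833 [  8.98992367  11.14054266  -6.42371237  72.867963    -0.25478799
 101.67679631] [0.48671813 0.07563488 0.29175126] [[ 0.04684097  0.99887951 -0.00675594]
 [ 0.99888504 -0.0468789  -0.005571  ]
 [-0.00588147 -0.00648746 -0.99996166]]
```

Run:
```python
from h import *
import pickle
ci=camera_info("wrist"); im=capture("wrist"); t=capture("top"); cv2.imwrite("pics/w1.png",im); cv2.imwrite("pics/t1.png",t); pickle.dump(ci,open("w1.pkl","wb")); print(ci["xyz"])
```

```text
[0.49086734 0.15141013 0.41596064]
```

View pics/w1.png

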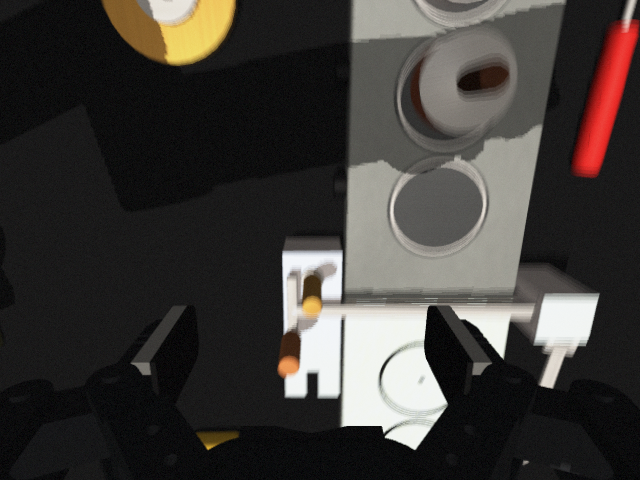

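Run:
```python
from h import *
import pickle
ci=camera_info("wrist"); im=capture("wrist"); cv2.imwrite("pics/w2.png",im); pickle.dump(ci,open("w2.pkl","wb")); print(ci["xyz"], arm.sense()['tool_pos'])
crop(im,270,180,510,410,3,"w2c")
```

```text
[0.4906407  0.1494335  0.41593785] [0.48628125 0.07537856 0.29191344]
```

View pics/w2c.png

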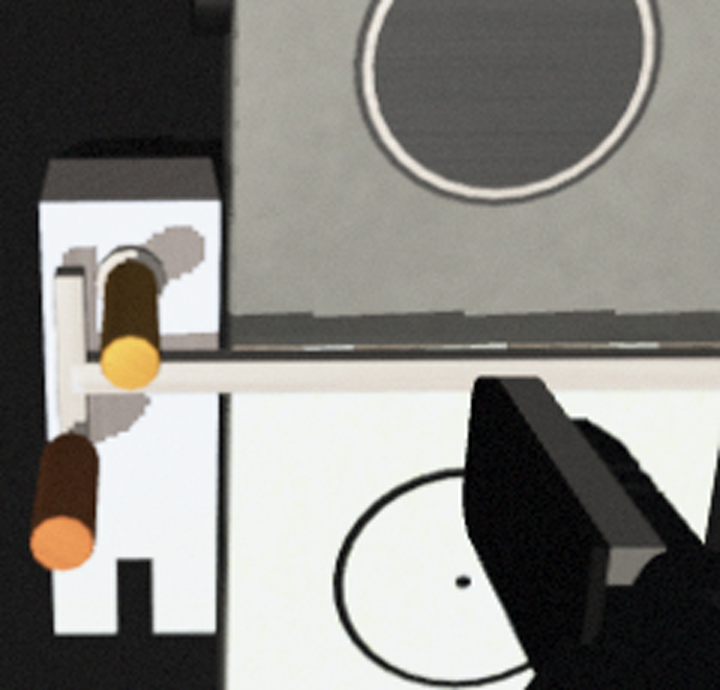

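The close crop confirms the choice. The brass pin's top is at (314,300), with its collar visible behind the cross-arm. The wooden handle's top is at (291,361), the notch at about (315,366), and the ring 3 dot at (424,374).

Run:
```python
from h import *
import pickle
ci=pickle.load(open("w2.pkl","rb"))
f=lambda p,z: onz(ci,[(p[0]/3+270-.33,p[1]/3+180-.33)],z)[0].round(4)
print("pin",f((131,361),.115)); print("handle",f((62,543),.118)); print("ring3",f((463,582),.04))
print("notch closed",f((135,559),.05),"open",f((135,633),.05))
for p in [(42,201),(219,199),(55,635),(216,632)]: print("blk",f(p,.05))
im=cv2.imread("pics/w2.png"); hsv=cv2.cvtColor(im,cv2.COLOR_BGR2HSV)
for n,lo,hi in [("brass",(15,100,150),(32,255,255)),("orange",(5,100,150),(14,255,255))]:
    m=cv2.inRange(hsv,lo,hi); m[:230]=0; m[:,:270]=0; m[:,350:]=0; m[410:]=0
    k,l,st,c=cv2.connectedComponentsWithStats(m); i=1+np.argmax(st[1:,4]); print(n,st[i],c[i],onz(ci,[c[i]],.115 if n=="brass" else .118))
# plate near edge line: z .04
a=f((228,20),.04); b=f((224,680),.04); print("edge",a,b,np.degrees(np.arctan2(a[0]-b[0],a[1]-b[1])))
# top dots
ct=camera_info("top"); t=cv2.imread("pics/top0.png")
for p in [(494,184),(596,186),(698,189)]: print("topring",onz(ct,[(p[0]/2.9+205-.33,p[1]/2.9+165-.33)],.04)[0])
for p in [(364,301)]: print("toppin",onz(ct,[(p[0]/2.9+205-.33,p[1]/2.9+165-.33)],.115)[0])
for p in [(423,325)]: print("tophandle",onz(ct,[(p[0]/2.9+205-.33,p[1]/2.9+165-.33)],.118)[0])
```

```text
pin [ 0.4832 -0.0015  0.115 ]
handle [ 0.4599 -0.0587  0.118 ]
ring3 [ 0.6023 -0.1369  0.04  ]
notch closed [ 0.4792 -0.1142  0.05  ] open [ 0.4777 -0.1465  0.05  ]
blk [0.4549 0.0259 0.05  ]
blk [0.5137 0.0238 0.05  ]
blk [ 0.4476 -0.146   0.05  ]
blk [ 0.508  -0.1474  0.05  ]
brass [303 292  20  18 272] [312.95588235 300.44117647] [[ 0.48288944 -0.00190426  0.115     ]]
orange [280 352  21  18 293] [290.13651877 360.71672355] [[ 0.45971709 -0.05873424  0.118     ]]
edge [0.5188 0.0816 0.04  ] [ 0.511  -0.1779  0.04  ] 1.7216669126634208
topring [ 0.60385491 -0.13841459  0.04      ]
topring [ 0.60039891 -0.24295092  0.04      ]
topring [ 0.59594576 -0.34784107  0.04      ]
toppin [ 0.48556291 -0.00450089  0.115     ]
tophandle [ 0.46168503 -0.06111164  0.118     ]
```

```bash
python3 -m crank '-0.65 0 0.8 -0.17 1; -0.65 0 0.8 0 1; -0.65 0 0.8 0 1; -0.65 0 0.8 0 1; 0 0 0.8 0 1; 0 0 0 0 1; 0 0 0 0 1; 0 0 0 0 1'
python3 - <<'E'
from h import *
import pickle
ci=camera_info("wrist"); im=capture("wrist"); cv2.imwrite("pics/w3.png",im); pickle.dump(ci,open("w3.pkl","wb"))
s=arm.sense();print(s['tool_pos'],s['ee_rot'],s['q'])
E
```

```text
t: 2.3
tool_pos: [0.4849, 0.0021, 0.1693]
ee_rot: [[0.02, 1.0, -0.003], [1.0, -0.019, 0.0], [0.0, -0.003, -1.0]]
force: [0.1, -1.1, -0.6]
finger_gap: 0.0856
[0.48559163 0.00216951 0.16992558] [[ 1.92666183e-02  9.99813692e-01 -1.17452689e-03]
 [ 9.99814242e-01 -1.92659818e-02  5.50834129e-04]
 [ 5.28103090e-04 -1.18492143e-03 -9.99999159e-01]] [ 2.36090403e-01  1.39416405e+01 -2.15135376e+01  5.46119868e+01
  3.18374982e-02  9.13400182e+01]
```

View pics/w3.png

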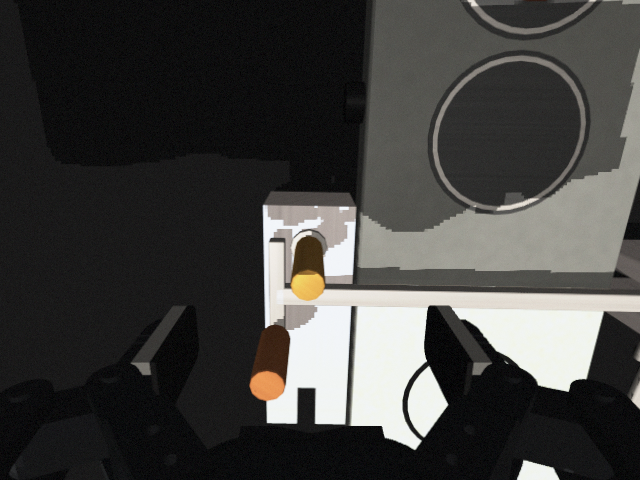

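```bash
cat >> h.py <<'E'
def blob(im,lo,hi,box):
    hsv=cv2.cvtColor(im,cv2.COLOR_BGR2HSV); m=cv2.inRange(hsv,lo,hi); k=np.zeros_like(m); u0,v0,u1,v1=box; k[v0:v1,u0:u1]=1; m=m*k
    n,l,st,c=cv2.connectedComponentsWithStats(m); i=1+np.argmax(st[1:,4]); return st[i],c[i]
BR=((15,100,150),(32,255,255)); OR=((5,100,150),(14,255,255))
def tool_delta(target):
    s=arm.sense(); R=np.array(s['ee_rot']); d=R.T@(np.array(target)-s['tool_pos']); return (d/0.03).round(2)
E
python3 - <<'E'
from h import *
import pickle
ci=pickle.load(open("w3.pkl","rb")); im=cv2.imread("pics/w3.png")
s,c=blob(im,*BR,(270,250,350,320)); p=onz(ci,[c],.115)[0]; print(s,c,p)
s,c=blob(im,*OR,(240,360,300,410)); h=onz(ci,[c],.118)[0]; print(s,c,h, h-p)
print(onz(ci,[(298,388),(316,388),(297,425),(315,425),(307,240)],.05))
print(tool_delta([p[0],p[1],.093]))
E
```

```text
[291 271  34  30 757] [307.4015852  285.50198151] [ 0.48283588 -0.00292372  0.115     ]
[250 371  35  30 799] [266.63704631 385.28911139] [ 0.45976433 -0.05913794  0.118     ] [-0.02307155 -0.05621422  0.003     ]
[[ 0.4726176  -0.11462176  0.05      ]
 [ 0.48600559 -0.1148759   0.05      ]
 [ 0.47086949 -0.1480542   0.05      ]
 [ 0.48468594 -0.14831513  0.05      ]
 [ 0.48196492  0.00060663  0.05      ]]
[-0.17 -0.09  2.56]
```

```bash
python3 -m crank '-0.17 -0.09 0.5 0.2 1; 0 0 0.5 0 1; 0 0 0.5 0 1; 0 0 0.5 0 1; 0 0 0.5 0 1; 0 0 0 0 1; 0 0 0 0 0; 0 0 0 0 0'; python3 -m crank '0 0 0 0 0; 0 0 0 0 0; 0 0 0 0 0; 0 0 0 0 0; 0 0 0 0 0; 0 0 0 0 0; 0 0 0 0 0; 0 0 0 0 0'
python3 - <<'E'
from h import *
im=capture("wrist"); cv2.imwrite("pics/w4.png",im); s=arm.sense(); print(s['ee_rot'])
E
```

```text
t: 3.02
tool_pos: [0.4963, 0.0032, 0.1063]
ee_rot: [[0.022, 0.999, 0.026], [1.0, -0.023, 0.002], [0.003, 0.026, -1.0]]
force: [-0.5, 0.4, -0.0]
finger_gap: 0.0641
t: 3.68
tool_pos: [0.4897, 0.0038, 0.111]
ee_rot: [[0.022, 1.0, 0.016], [1.0, -0.022, 0.003], [0.003, 0.016, -1.0]]
force: [-2.1, 0.5, -1.1]
finger_gap: 0.0163
[[ 0.02192832  0.99962805  0.0162146 ]
 [ 0.9997553  -0.02197261  0.00255792]
 [ 0.00291325  0.01615454 -0.99986526]]
```

View pics/w4.png

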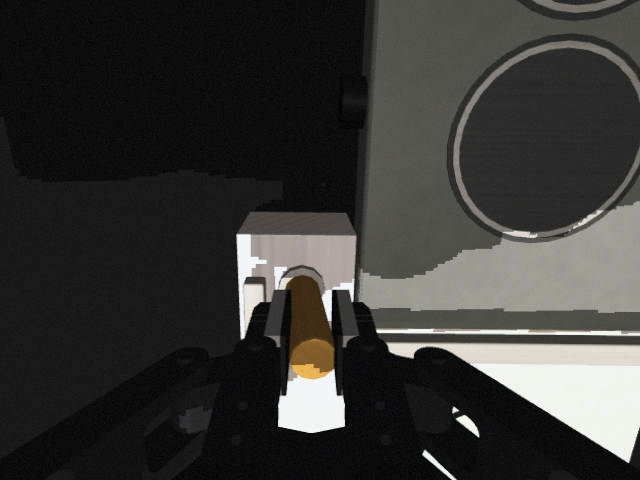

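The pin is between the pads, but the TCP stopped 18 mm high and slightly tilted. I'll open and settle before going lower.

```bash
python3 -m crank '0 0 0 0 0.6; 0 0 0 0 0.6; 0 0 0 0 0.6; 0 0 0 0 0.6; 0 0 0 0 0.6; 0 0 0 0 0.6; 0 0 0 0 0.6; 0 0 0 0 0.6'
python3 - <<'E'
from h import *
s=arm.sense(); print(s['q'],s['dq'],s['tool_pos'],tool_delta([.4828,-.0029,.093]))
E
```

```text
t: 4.4
tool_pos: [0.4934, 0.0037, 0.112]
ee_rot: [[0.022, 1.0, 0.022], [1.0, -0.022, 0.002], [0.003, 0.022, -1.0]]
force: [-0.1, 0.3, -0.3]
finger_gap: 0.0513
[  0.34860629  16.85921827 -27.2156576   44.63520819   0.13294651
  91.6135262 ] [ 0.04962718  0.0042666  -0.0578021   0.01237047  0.03041059  0.05404598] [0.49336444 0.00370584 0.11196412] [-0.23 -0.36  0.62]
```

```bash
python3 -m crank '0 -0.1 0.1 0 0.6; 0 -0.1 0.1 0 0.6; -0.1 -0.1 0.1 0 0.6; -0.1 -0.05 0.1 0 0.6; 0 0 0.1 0 0.6; 0 0 0.1 0 0.6; 0 0 0 0 0.6; 0 0 0 0 0.6'
python3 - <<'E'
from h import *
s=arm.sense(); print(s['q'],s['tool_pos'],tool_delta([.4828,-.0029,.093]))
E
```

```text
t: 5.07
tool_pos: [0.4809, -0.0028, 0.0911]
ee_rot: [[0.022, 1.0, 0.021], [1.0, -0.022, 0.002], [0.003, 0.021, -1.0]]
force: [-0.1, 0.7, 0.3]
finger_gap: 0.0511
[ -0.42499     17.19637431 -30.52334156  41.08117112   0.14682241
  90.85925541] [ 0.48094212 -0.00278995  0.09112728] [-0.    0.06 -0.06]
```

```bash
python3 -m crank '0 0.05 0 0 0.6; 0 0 0 0 0; 0 0 0 0 0; 0 0 0 0 0; 0 0 0 0 0; 0 0 0 0 0; 0 0 0 0 0; 0 0 0 0 0'; python3 -m crank '0 0 -0.1 0 0; 0 0 -0.1 0 0; 0 0 -0.2 0 0; 0 0 -0.2 0 0; 0 0 -0.3 0 0; 0 0 -0.3 0 0; 0 0 0 0 0; 0 0 0 0 0';  python3 - <<'E'
from h import *
im=capture("wrist"); cv2.imwrite("pics/w5.png",im)
E
```

```text
t: 5.73
tool_pos: [0.4833, -0.0027, 0.0915]
ee_rot: [[0.022, 1.0, 0.022], [1.0, -0.022, 0.002], [0.003, 0.022, -1.0]]
force: [0.0, -1.0, 0.4]
finger_gap: 0.0162
t: 6.4
tool_pos: [0.4824, -0.0027, 0.1318]
ee_rot: [[0.022, 1.0, 0.022], [1.0, -0.022, 0.002], [0.003, 0.022, -1.0]]
force: [-0.6, -0.1, -1.1]
finger_gap: 0.0165
```

View pics/w5.png

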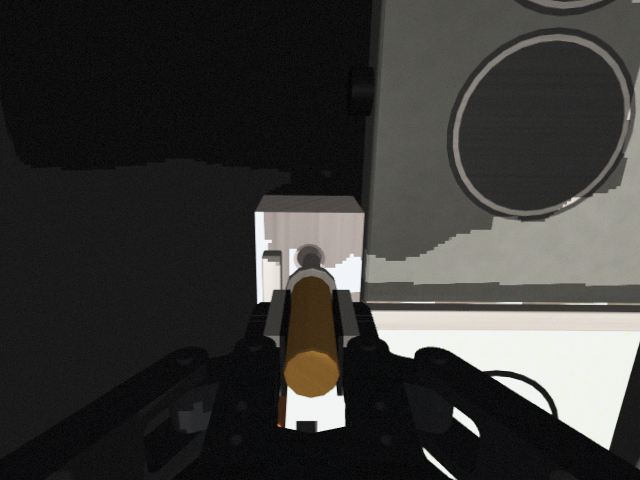

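```bash
python3 -m crank '0 0 -0.8 0 0; 0 0 -0.8 0 0; 0 0 -0.8 0 0; 0 0 -0.8 0 0; 0 0 0 0 0; 0 0 0 0 0; 0 0 0 0 0; 0 0 0 0 0';  python3 - <<'E'
from h import *
s=arm.sense();q=s['q']; print(q,q[1]-q[2]+q[3],s['tool_pos'])
E
```

```text
t: 7.12
tool_pos: [0.4772, -0.0029, 0.2276]
ee_rot: [[0.022, 1.0, 0.014], [1.0, -0.022, 0.003], [0.003, 0.014, -1.0]]
force: [0.7, -0.4, -1.3]
finger_gap: 0.0166
[ -0.44934492  10.24811658 -17.26988423  61.65693341   0.15489759
  90.81289473] 89.17493421855905 [ 0.47720686 -0.00292234  0.22755536]
```

```bash
python3 -m crank '0 0 -1 0 0; 0 0 -1 0 0; 0 0 -1 0 0; 0 0 -1 0 0; -0.5 0 0 0 0; -0.5 0 0 0 0; -0.5 0 0 0 0; -0.5 0 0 0 0';python3 -m crank '-0.5 0 0.3 0 0; -0.5 0 0.3 0 0; -0.5 0 0.3 0 0; -0.5 0 0.3 0 0; 0 0 0.3 0 0; 0 0 0.3 0 0; 0 0 0.3 0 0; 0 0 0 0 0';  python3 - <<'E'
from h import *
s=arm.sense();q=s['q']; print(q,q[1]-q[2]+q[3],s['tool_pos'],tool_delta([.479,-.124,.16]))
E
```

```text
t: 7.78
tool_pos: [0.4686, -0.0625, 0.3397]
ee_rot: [[0.016, 1.0, -0.011], [1.0, -0.016, 0.004], [0.004, -0.011, -1.0]]
force: [0.7, -0.1, -1.8]
finger_gap: 0.0166
t: 8.45
tool_pos: [0.4624, -0.1259, 0.2625]
ee_rot: [[0.02, 0.999, -0.028], [1.0, -0.02, 0.009], [0.008, -0.028, -1.0]]
force: [0.6, 0.7, -0.7]
finger_gap: 0.017
[-1.52789622e+01  1.13067624e+01 -1.05980551e+01  6.97874307e+01
  7.16431051e-02  7.58832172e+01] 91.6922482389964 [ 0.46244591 -0.12593512  0.26254291] [0.05 0.65 3.4 ]
```

```bash
python3 -m crank '0 0.1 0.5 0 0; 0 0.2 0.5 0 0; 0 0.2 0.5 0 0; 0 0.1 0.5 0 0; 0 0 0 0 0; 0 0 0 0 0; 0 0 0 0 0; 0 0 0 0 0';  python3 - <<'E'
from h import *
s=arm.sense();q=s['q']; print(q,q[1]-q[2]+q[3],s['tool_pos'],tool_delta([.479,-.124,.16]))
E
```

```text
t: 9.12
tool_pos: [0.4784, -0.1212, 0.1993]
ee_rot: [[0.015, 0.999, -0.031], [1.0, -0.015, 0.012], [0.011, -0.031, -0.999]]
force: [1.0, -0.2, -1.4]
finger_gap: 0.0166
[-14.33909046  14.73583955 -15.72143746  61.44050603   0.19942255
  76.53174973] 91.89778304279837 [ 0.47842552 -0.12120685  0.19931908] [-0.11  0.06  1.31]
```

```bash
python3 -m crank '0 0 -0.3 0 0; 0 0 -0.3 0 0; 0 0 -0.3 0 0; 0 0 -0.3 0 0; 0 0 -0.3 0 0; 0 0 -0.2 0 0; 0 0 -0.1 0 0; 0 0 0 0 0'; python3 -m crank '0 0 0.9 0 0; 0 0 0.9 0 0; 0 0 0 0 0; 0 0 0 0 0; 0 0 0 0 0; 0 0 0 0 0; 0 0 0 0 0; 0 0 0 0 0';  python3 - <<'E'
from h import *
s=arm.sense();q=s['q']; print(q,q[1]-q[2]+q[3],s['tool_pos'],tool_delta([.479,-.124,.16]))
E
```

```text
t: 9.78
tool_pos: [0.4828, -0.1227, 0.2668]
ee_rot: [[0.016, 1.0, -0.018], [1.0, -0.016, 0.008], [0.008, -0.018, -1.0]]
force: [-0.6, -0.3, -0.4]
finger_gap: 0.0169
t: 10.45
tool_pos: [0.4848, -0.1232, 0.2175]
ee_rot: [[0.016, 1.0, -0.009], [1.0, -0.016, 0.006], [0.006, -0.009, -1.0]]
force: [-0.2, 0.8, -0.5]
finger_gap: 0.0166
[-14.37757341  13.8063104  -14.12744417  62.67143306   0.19945283
  76.53977892] 90.60518763217254 [ 0.48475284 -0.12317083  0.2175141 ] [-0.04 -0.17  1.92]
```

```bash
python3 -m crank '0 -0.1 0.3 0.1 0; 0 -0.07 0.3 0.1 0; 0 0 0.3 0 0; 0 0 0.3 0 0; 0 0 0.3 0 0; 0 0 0.3 0 0; 0 0 0.2 0 0; 0 0 0 0 0';  python3 - <<'E'
from h import *
import pickle
ci=camera_info("wrist");im=capture("wrist"); cv2.imwrite("pics/w6.png",im);pickle.dump(ci,open("w6.pkl","wb"))
t=capture("scene"); print(tool_delta([.479,-.124,.145]))
p=proj(camera_info("scene"),[.479,-.124,.08])[0].astype(int); print(p); crop(t,p[0]-60,p[1]-45,p[0]+60,p[1]+45,6,"s6")
E
```

```text
t: 11.12
tool_pos: [0.4782, -0.1226, 0.1517]
ee_rot: [[0.032, 0.999, -0.009], [0.999, -0.032, 0.006], [0.006, -0.009, -1.0]]
force: [-0.1, 0.8, -1.1]
finger_gap: 0.0167
[-0.04  0.01  0.26]
[269 227]
```

View pics/w6.png

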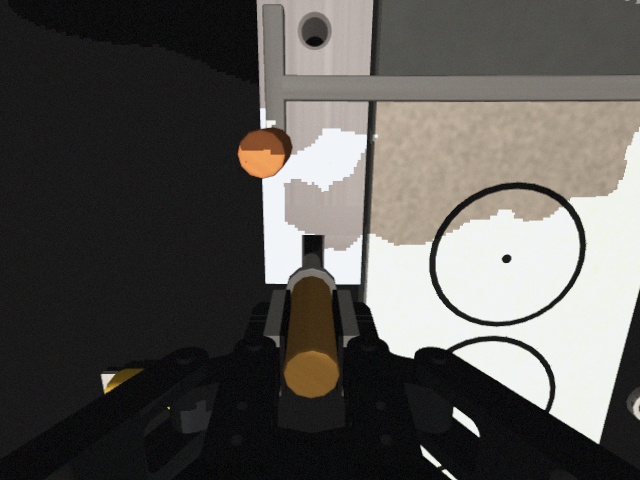

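View pics/s6.png

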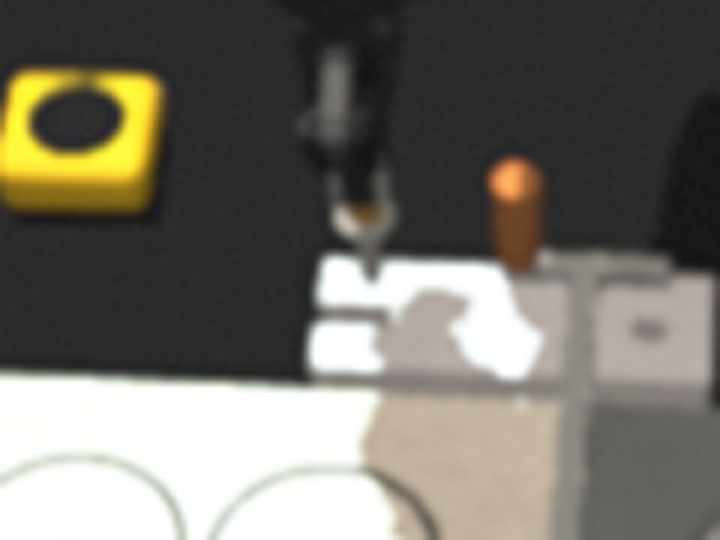

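Run:
```python
from h import *
import pickle
ci=pickle.load(open("w6.pkl","rb"));im=cv2.imread("pics/w6.png"); crop(im,240,0,400,320,2.3,"w6c")
print(onz(ci,[(302,236),(323,236),(300,31),(330,31),(315,31),(265,283),(361,283)],.05))
print("ring3",onz(ci,[(506.5,258.5)],.04), "tip",proj(ci,[.478,-.1226,.0705]))
```

```text
[[ 0.47204272 -0.11536542  0.05      ]
 [ 0.48483797 -0.115749    0.05      ]
 [ 0.47538587 -0.00349711  0.05      ]
 [ 0.49107258 -0.00403048  0.05      ]
 [ 0.48323159 -0.00376076  0.05      ]
 [ 0.44742693 -0.14567081  0.05      ]
 [ 0.5080909  -0.14742354  0.05      ]]
ring3 [[ 0.60222223 -0.13730806  0.04      ]] tip [[311.95775866 258.33041839]]
```

View pics/w6c.png

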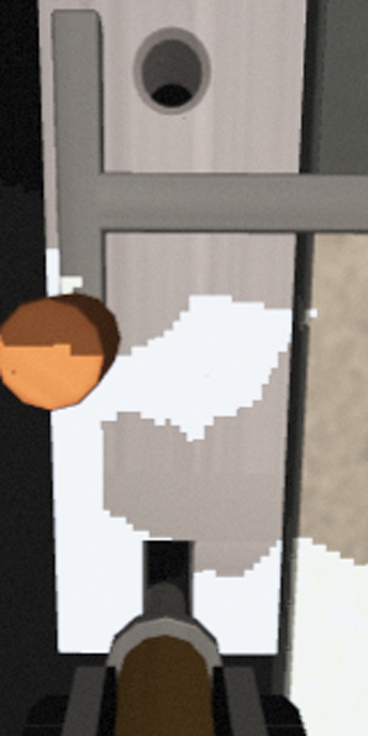

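```bash
python3 -m crank '-0.05 0.01 0.2 0 0; 0 0 0.2 0 0; 0 0 0.2 0 0; 0 0 0.2 0 0; 0 0 0.2 0 0; 0 0 0.2 0 0; 0 0 0 0 0; 0 0 0 0 0';  python3 - <<'E'
from h import *
print(tool_delta([.4785,-.124,.0915]))
im=capture("wrist");cv2.imwrite("pics/w7.png",im[150:])
E
```

```text
t: 11.88
tool_pos: [0.4796, -0.1246, 0.1141]
ee_rot: [[0.032, 0.999, -0.005], [0.999, -0.032, 0.005], [0.005, -0.005, -1.0]]
force: [-0.6, 0.0, -0.3]
finger_gap: 0.0162
[ 0.02 -0.03  0.75]
```

View pics/w7.png

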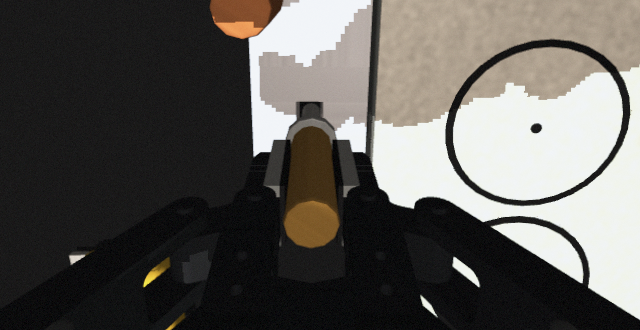

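The shank is in the slot with no contact force, so I'll lower the rest of the way.

```bash
python3 -m crank '0 -0.02 0.15 0 0; 0 0 0.15 0 0; 0 0 0.15 0 0; 0 0 0.12 0 0; 0 0 0.08 0 0; 0 0 0.04 0 0; 0 0 0 0 0; 0 0 0 0 0'
```

```text
t: 12.6
tool_pos: [0.48, -0.1247, 0.0918]
ee_rot: [[0.032, 0.999, -0.003], [0.999, -0.032, 0.004], [0.004, -0.003, -1.0]]
force: [1.2, -0.2, -1.3]
finger_gap: 0.0169
```

```bash
python3 -m crank '0 0 0.03 0 0; 0 0 0 0 0; 0 0 0 0 0.4; 0 0 0 0 0.4; 0 0 0 0 0.4; 0 0 0 0 0.4; 0 0 0 0 0.4; 0 0 0 0 0.4'; python3 -m crank '0 0 -0.3 0 0.4; 0 0 -0.5 0 0.4; 0 0 -0.5 0 0.4; 0 0 -0.5 0 0.4; 0 0 -0.5 0 0.4; 0 0 -0.2 0 0.4; 0 0 0 0 0.4; 0 0 0 0 0.4';  python3 - <<'E'
from h import *
import pickle
ci=camera_info("wrist");im=capture("wrist");cv2.imwrite("pics/w8.png",im);pickle.dump(ci,open("w8.pkl","wb"))
E
```

```text
t: 13.27
tool_pos: [0.4818, -0.1251, 0.0926]
ee_rot: [[0.032, 0.999, 0.001], [0.999, -0.032, 0.003], [0.003, 0.001, -1.0]]
force: [0.7, 0.5, -0.4]
finger_gap: 0.0341
t: 13.93
tool_pos: [0.4811, -0.1252, 0.1735]
ee_rot: [[0.032, 0.999, 0.0], [0.999, -0.032, 0.003], [0.003, 0.0, -1.0]]
force: [-0.8, 0.3, -0.9]
finger_gap: 0.0343
```

View pics/w8.png

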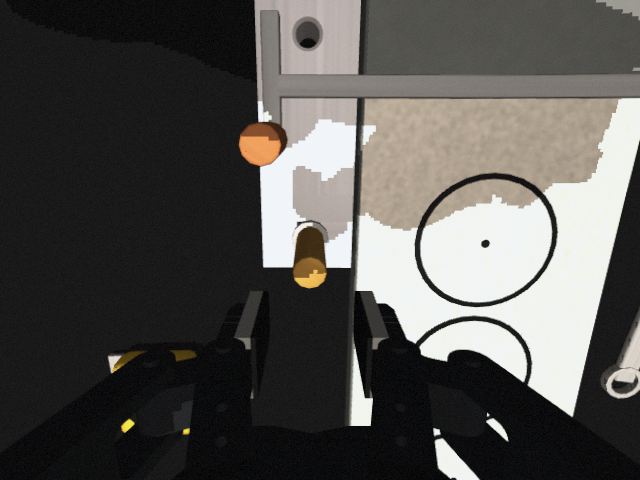

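The pin hangs upright in the notch: collar at (310,230), grip top at (310,272). Next is the handle.

Run:
```python
from h import *
import pickle
ci=pickle.load(open("w8.pkl","rb")); print(onz(ci,[(261.5,145)],.118),onz(ci,[(485.5,243.5)],.04), onz(ci,[(310,273)],.115)); print(tool_delta([.46,-.059,.101]))
```

```text
[[ 0.46072181 -0.06085344  0.118     ]] [[ 0.60239831 -0.13730919  0.04      ]] [[ 0.48055609 -0.12504129  0.115     ]]
[ 2.18 -0.77  2.42]
```

```bash
python3 -m crank '0.35 -0.2 0 0 0.6; 0.4 -0.2 0 0 0.6; 0.4 -0.2 0 0 0.6; 0.4 -0.15 0 0 0.6; 0.4 0 0 0 0.6; 0.2 0 0 0 0.6; 0 0 0 0 0.6; 0 0 0 0 0.6';  python3 - <<'E'
from h import *
print(tool_delta([.4602,-.0595,.101]))
E
```

```text
t: 14.65
tool_pos: [0.451, -0.0506, 0.1685]
ee_rot: [[0.029, 1.0, -0.013], [1.0, -0.029, 0.007], [0.006, -0.013, -1.0]]
force: [-0.5, 0.1, 0.1]
finger_gap: 0.0509
[-0.3   0.34  2.24]
```

```bash
python3 -m crank '-0.1 0.1 0.15 0 0.6; -0.1 0.1 0.3 0 0.6; -0.1 0.1 0.3 0 0.6; 0 0 0.3 0 0.6; 0 0 0.3 0 0.6; 0 0 0.2 0 0.6; 0 0 0 0 0.6; 0 0 0 0 0.6';  python3 - <<'E'
from h import *
print(tool_delta([.4602,-.0595,.101]))
im=capture("wrist");cv2.imwrite("pics/w9.png",im)
E
```

```text
t: 15.32
tool_pos: [0.4607, -0.064, 0.1149]
ee_rot: [[0.033, 0.999, -0.014], [0.999, -0.033, 0.005], [0.005, -0.014, -1.0]]
force: [-0.7, -0.4, -0.9]
finger_gap: 0.0513
[ 0.15 -0.01  0.47]
```

View pics/w9.png

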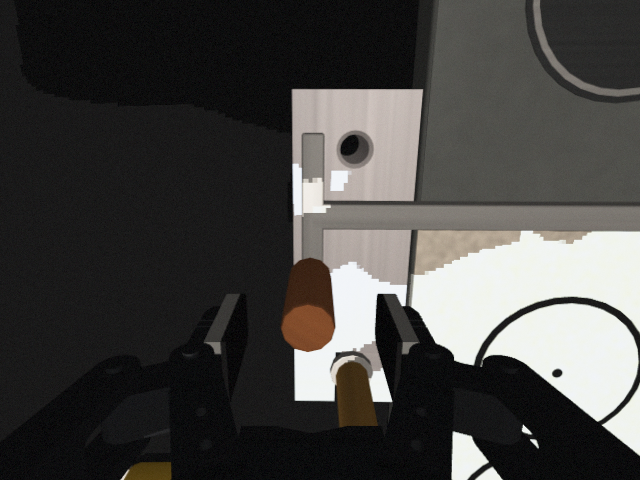

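```bash
python3 -m crank '0.1 0 0.15 0 0.6; 0.05 0 0.15 0 0.6; 0 0 0.15 0 0.6; 0 0 0 0 0.6; 0 0 0 0 0; 0 0 0 0 0; 0 0 0 0 0; 0 0 0 0 0'; python3 -m crank '0 0 0 0 0; 0 0 0 0 0; 0 0.1 0 0 0; 0 0.15 0 0 0; 0 0.2 0 0 0; 0 0.2 0 0 0; 0 0 0 0 0; 0 0 0 0 0';  python3 - <<'E'
from h import *
im=capture("wrist");cv2.imwrite("pics/w10.png",im)
E
```

```text
t: 16.03
tool_pos: [0.4615, -0.059, 0.1015]
ee_rot: [[0.033, 0.999, -0.012], [0.999, -0.033, 0.005], [0.004, -0.012, -1.0]]
force: [0.3, 0.4, -4.3]
finger_gap: 0.0187
t: 16.7
tool_pos: [0.4819, -0.0598, 0.1014]
ee_rot: [[0.033, 0.999, -0.013], [0.999, -0.033, 0.005], [0.004, -0.014, -1.0]]
force: [-2.9, 0.2, 1.4]
finger_gap: 0.0183
```

View pics/w10.png

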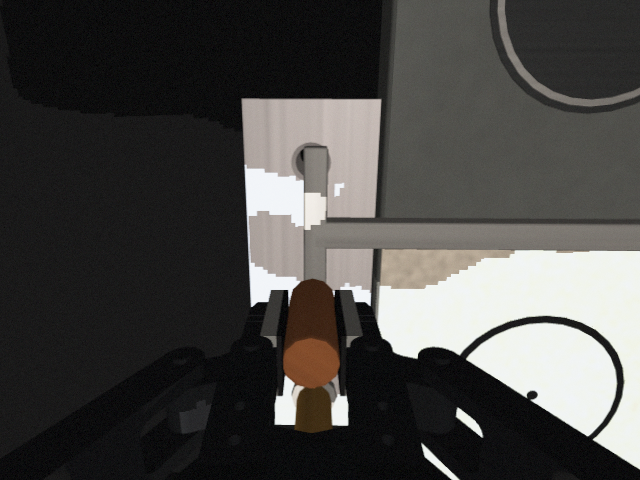

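```bash
python3 -m crank '0 0.3 0 0 0; 0 0.4 0 0 0; 0 0.5 0 0 0; 0 0.5 0 0 0; 0 0.5 0 0 0; 0 0.5 0 0 0; 0 0.5 0 0 0; 0 0.5 0 0 0'; python3 -m crank '0 0.5 0 0 0; 0 0.5 0 0 0; 0 0.5 0 0 0; 0 0.4 0 0 0; 0 0.3 0 0 0; 0 0.1 0 0 0; 0 0 0 0 0; 0 0 0 0 0'
```

```text
t: 17.42
tool_pos: [0.593, -0.0639, 0.1015]
ee_rot: [[0.034, 0.999, -0.019], [0.999, -0.034, 0.004], [0.003, -0.019, -1.0]]
force: [-4.3, 0.3, 4.3]
finger_gap: 0.0186
t: 18.08
tool_pos: [0.67, -0.0668, 0.1015]
ee_rot: [[0.034, 0.999, -0.015], [0.999, -0.034, 0.003], [0.003, -0.015, -1.0]]
force: [-2.6, 0.2, 3.2]
finger_gap: 0.0185
```

```bash
python3 -m crank '0 0.15 0 0 0; 0 0.15 0 0 0; 0 0.15 0 0 0; 0 0.1 0 0 0; 0 0.07 0 0 0; 0 0 0 0 0; 0 0 0 0 0; 0 0 0 0 0'
```

```text
t: 18.75
tool_pos: [0.6875, -0.0675, 0.1015]
ee_rot: [[0.034, 0.999, -0.018], [0.999, -0.034, 0.003], [0.003, -0.018, -1.0]]
force: [-3.3, 0.0, 2.0]
finger_gap: 0.0183
```

```bash
python3 -m crank '0 0 0 0 0.5; 0 0 0 0 0.5; 0 0 0 0 0.5; 0 0 0 0 0.5; 0 0 0 0 0.5; 0 0 -0.2 0 0.5; 0 0 -0.4 0 0.5; 0 0 -0.5 0 0.5'; python3 -m crank '0 0 -0.5 0 0.6; 0 0 -0.6 0 0.6; 0 0 -0.6 0 0.6; 0 0 -0.6 0 0.6; 0 -0.5 -0.3 0 0.6; 0.3 -0.5 0 0 0.6; 0.4 0 0 0 0.6; 0.3 0 0 0 0.6'
python3 - <<'E'
from h import *
cv2.imwrite("pics/t11.png",capture("top"))
import pickle
ci=camera_info("wrist"); pickle.dump(ci,open("w11.pkl","wb")); cv2.imwrite("pics/w11.png",capture("wrist"))
E
```

```text
t: 19.42
tool_pos: [0.6869, -0.067, 0.1305]
ee_rot: [[0.034, 0.999, -0.024], [0.999, -0.034, 0.004], [0.004, -0.024, -1.0]]
force: [-0.6, 0.8, 0.3]
finger_gap: 0.0427
t: 20.08
tool_pos: [0.6622, -0.0374, 0.2207]
ee_rot: [[0.037, 0.999, -0.013], [0.999, -0.037, 0.003], [0.003, -0.013, -1.0]]
force: [0.7, 0.5, -1.3]
finger_gap: 0.0511
```

View pics/t11.png

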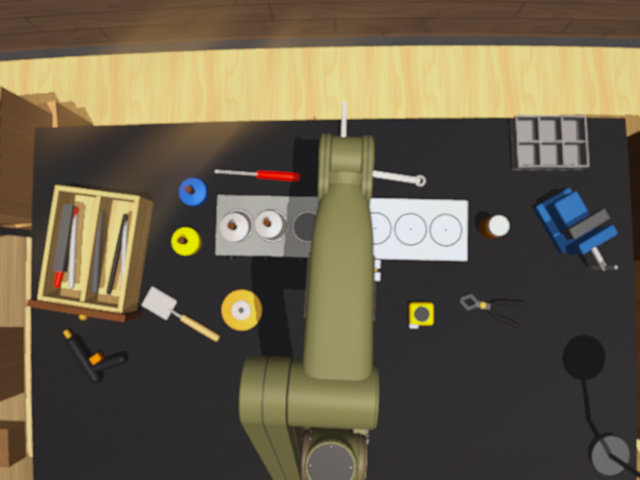

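View pics/w11.png

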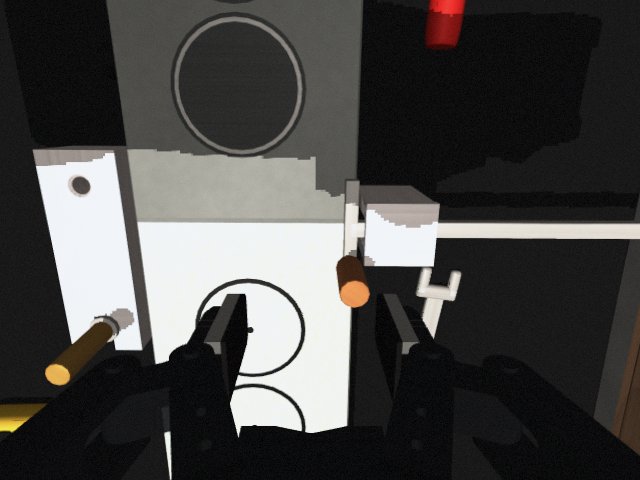

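Run:
```python
from h import *
ct=camera_info("top"); t=cv2.imread("pics/t11.png")
crop(t,205,185,335,265,6,"t11c")
f=lambda p,z: onz(ct,[(p[0]/2.9+205-.33,p[1]/2.9+165-.33)],z)[0]
for n,l,k in [("cu",(185,172),(180,165)),("st",(86,180),(78,175))]: print(n,f(l,.082),"knobtop?",f(k,.127))
```

```text
cu [0.61660663 0.17290714 0.082     ] knobtop? [0.61905042 0.17157159 0.127     ]
st [0.61009017 0.27255069 0.082     ] knobtop? [0.61085862 0.27101773 0.127     ]
```

View pics/t11c.png

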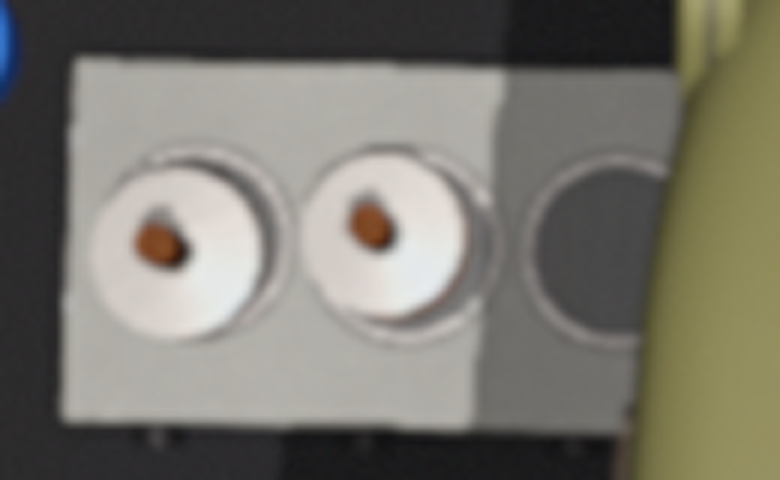

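```bash
python3 -m crank '0.4 -0.2 0 0 0.7; 0.7 -0.3 0 0 0.7; 0.8 -0.3 0 0 0.7; 0.8 -0.3 0 0 0.7; 0.7 -0.2 0 0 0.7; 0.3 0 0 0 0.7; 0 0 0 0 0.7; 0 0 0 0 0.7'
python3 - <<'E'
from h import *
import pickle
ci=camera_info("wrist"); pickle.dump(ci,open("w12.pkl","wb")); cv2.imwrite("pics/w12.png",capture("wrist"));print(tool_delta([.616,.172,.12]))
E
```

```text
t: 20.85
tool_pos: [0.6264, 0.0824, 0.2156]
ee_rot: [[0.035, 0.999, -0.02], [0.999, -0.035, 0.001], [0.001, -0.02, -1.0]]
force: [-0.5, 0.4, -0.4]
finger_gap: 0.0597
[ 2.98 -0.39  3.2 ]
```

View pics/w12.png

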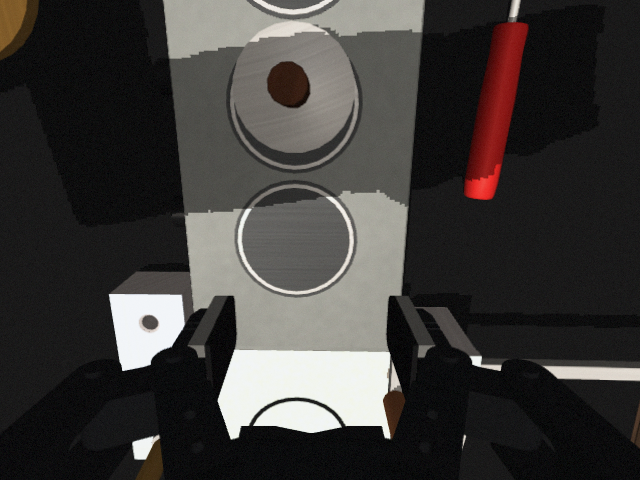

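Run:
```python
from h import *
import pickle
ci=pickle.load(open("w12.pkl","rb")); print("knob",onz(ci,[(286,83)],.127),"lid",onz(ci,[(294,88)],.082),"disc1",onz(ci,[(296,240)],.04))
```

```text
knob [[0.61508425 0.17513164 0.127     ]] lid [[0.61648386 0.17582642 0.082     ]] disc1 [[0.61012347 0.0637801  0.04      ]]
```

```bash
python3 -m crank '0.4 -0.1 0 0 0.7; 0.5 -0.1 0.2 0 0.7; 0.6 -0.1 0.3 0 0.7; 0.6 -0.1 0.3 0 0.7; 0.4 0 0.3 0 0.7; 0.2 0 0.2 0 0.7; 0 0 0 0 0.7; 0 0 0 0 0.7'
python3 - <<'E'
from h import *
import pickle
ci=camera_info("wrist"); pickle.dump(ci,open("w13.pkl","wb")); cv2.imwrite("pics/w13.png",capture("wrist"));print(tool_delta([.6155,.175,.11]))
E
```

```text
t: 21.57
tool_pos: [0.6181, 0.166, 0.1726]
ee_rot: [[0.043, 0.999, -0.019], [0.999, -0.043, 0.001], [-0.0, -0.019, -1.0]]
force: [-1.1, -0.3, -0.1]
finger_gap: 0.0598
[ 0.3  -0.06  2.09]
```

View pics/w13.png

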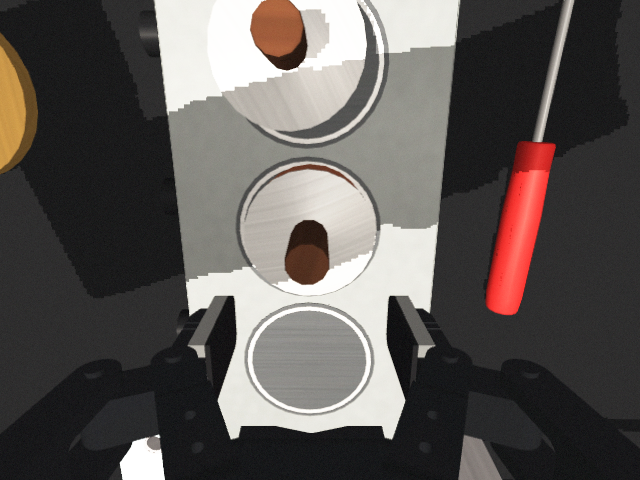

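```bash
python3 - <<'E'
from h import *
import pickle
ci=pickle.load(open("w13.pkl","rb")); print("knob",onz(ci,[(307,264)],.127),"st knob",onz(ci,[(276,26)],.127)); print(tool_delta([*onz(ci,[(307,264)],.127)[0][:2],.109]))
E
python3 -m crank '0.1 0 0.3 0.05 0.7; 0.1 0 0.3 0.05 0.7; 0.1 0 0.3 0.05 0.7; 0 0 0.3 0 0.7; 0 0 0.3 0 0.7; 0 0 0.2 0 0.7; 0 0 0.1 0 0.7; 0 0 0 0 0.7'
python3 - <<'E'
from h import *
import pickle
ci=camera_info("wrist"); pickle.dump(ci,open("w14.pkl","wb")); cv2.imwrite("pics/w14.png",capture("wrist"));print(tool_delta([.6155,.175,.11]))
E
```

```text
knob [[0.61574045 0.17599203 0.127     ]] st knob [[0.60825857 0.27597622 0.127     ]]
[ 0.33 -0.05  2.12]
t: 22.28
tool_pos: [0.6181, 0.1726, 0.1131]
ee_rot: [[0.059, 0.998, -0.019], [0.998, -0.059, 0.0], [-0.001, -0.019, -1.0]]
force: [0.3, 0.2, 0.0]
finger_gap: 0.0598
[ 0.07 -0.09  0.11]
```

View pics/w14.png

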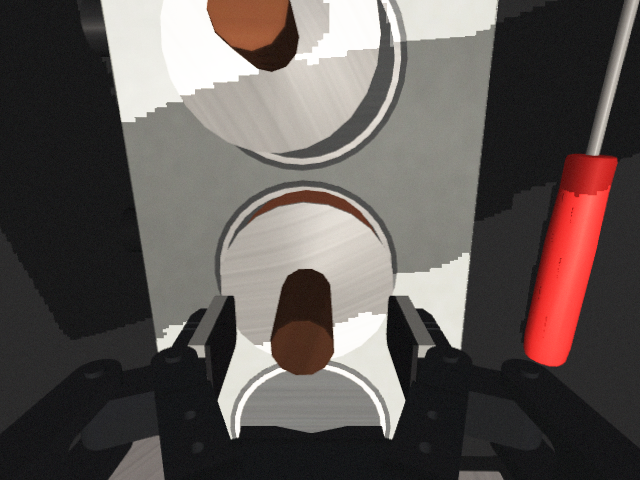

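```bash
python3 -m crank '0.08 -0.08 0.1 -0.2 0.7; 0 0 0 -0.15 0.7; 0 0 0 0 0; 0 0 0 0 0; 0 0 0 0 0; 0 0 0 0 0; 0 0 0 0 0; 0 0 0 0 0'
python3 - <<'E'
from h import *
print(tool_delta([.597,-.347,.11]), arm.sense()['q'])
E
```

```text
t: 23.0
tool_pos: [0.6165, 0.1757, 0.112]
ee_rot: [[0.032, 0.999, -0.016], [0.999, -0.032, 0.001], [0.0, -0.016, -1.0]]
force: [-0.5, -0.4, -0.3]
finger_gap: 0.0204
[-17.44  -0.09   0.06] [ 15.76431428  31.26452977  -2.93503241  56.68230765   0.30436198
 107.60453291]
```

```bash
python3 -m crank '-0.2 0 0 0 0; -0.3 0 0 0 0; -0.4 0 0 0 0; -0.5 0 0 0 0; -0.5 0 0 0 0; -0.5 0 0 0 0; -0.5 0 0 0 0; -0.5 0 0 0 0'
python3 - <<'E'
from h import *
print(tool_delta([.596,-.347,.112]), arm.sense()['q'])
E
```

```text
t: 23.67
tool_pos: [0.6139, 0.0702, 0.1121]
ee_rot: [[0.027, 1.0, -0.014], [1.0, -0.026, 0.01], [0.009, -0.014, -1.0]]
force: [-2.7, 6.1, 9.1]
finger_gap: 0.0209
[-13.92  -0.23  -0.13] [ 6.20549471 29.04432379 -6.9526869  54.71174722  0.64518727 97.72314812]
```

```bash
python3 -m crank '-0.5 0 0 0 0; -0.5 -0.03 0 0 0; -0.5 -0.03 0 0 0; -0.5 0 0 0 0; -0.5 0 0 0 0; -0.5 0 0 0 0; -0.5 0 0 0 0; -0.5 0 0 0 0'
python3 - <<'E'
from h import *
print(tool_delta([.596,-.347,.112]), arm.sense()['q'])
E
```

```text
t: 24.33
tool_pos: [0.6042, -0.0643, 0.1124]
ee_rot: [[0.033, 0.999, -0.014], [0.999, -0.033, 0.016], [0.016, -0.014, -1.0]]
force: [1.2, 1.6, -4.9]
finger_gap: 0.0206
[-9.43  0.04 -0.13] [-6.48714351 28.22341337 -8.3691149  54.29620701  0.82273103 85.40929748]
```

```bash
python3 -m crank '-0.5 0 0 0 0; -0.5 0 0 0 0; -0.5 0 0 0 0; -0.5 0 0 0 0; -0.5 0 0 0 0; -0.5 0 0 0 0; -0.5 0 0 0 0; -0.5 0 0 0 0'
python3 - <<'E'
from h import *
print(tool_delta([.596,-.347,.112]), arm.sense()['q'])
E
```

```text
t: 25.0
tool_pos: [0.5917, -0.1958, 0.1126]
ee_rot: [[0.04, 0.999, -0.015], [0.999, -0.039, 0.027], [0.027, -0.017, -1.0]]
force: [0.6, 1.7, -0.8]
finger_gap: 0.0205
[-5.03  0.34 -0.12] [-18.88818488  29.93532679  -5.28666287  56.12313937   1.19261749
  73.36460878]
```

```bash
python3 -m crank '-0.5 0.1 0 -0.05 0; -0.5 0.1 0 -0.05 0; -0.5 0.1 0 -0.05 0; -0.5 0.05 0 0 0; -0.5 0 0 0 0; -0.4 0 0 0 0; -0.3 0 0 0 0; -0.1 0 0 0 0'
python3 - <<'E'
from h import *
print(tool_delta([.596,-.347,.112]), arm.sense()['q'])
E
```

```text
t: 25.67
tool_pos: [0.5891, -0.3033, 0.1132]
ee_rot: [[0.036, 0.999, -0.018], [0.998, -0.035, 0.043], [0.043, -0.019, -0.999]]
force: [1.1, 3.3, -2.7]
finger_gap: 0.0203
[-1.45  0.28 -0.03] [-28.03053105  34.05490151   2.37769909  60.37878388   1.71890446
  63.97934193]
```

```bash
python3 -m crank '-0.25 0.07 0 0 0; -0.3 0.07 0 0 0; -0.3 0.07 0 0 0; -0.25 0.05 0 0 0; -0.2 0 0 0 0; -0.1 0 0 0 0; 0 0 0 0 0; 0 0 0 0 0'
python3 - <<'E'
from h import *
print(tool_delta([.596,-.347,.112]), arm.sense()['q'])
cv2.imwrite("pics/s15.png",capture("scene")[180:360,100:420].repeat(2,0).repeat(2,1)); cv2.imwrite("pics/t15.png",capture("top"))
E
```

```text
t: 26.33
tool_pos: [0.5907, -0.3426, 0.1136]
ee_rot: [[0.035, 0.999, -0.022], [0.998, -0.034, 0.059], [0.058, -0.024, -0.998]]
force: [0.5, 5.1, 4.4]
finger_gap: 0.0203
[-0.14  0.18  0.04] [-31.10678633  36.53555168   7.1072385   63.37272314   2.23303109
  60.8308692 ]
```

View pics/s15.png

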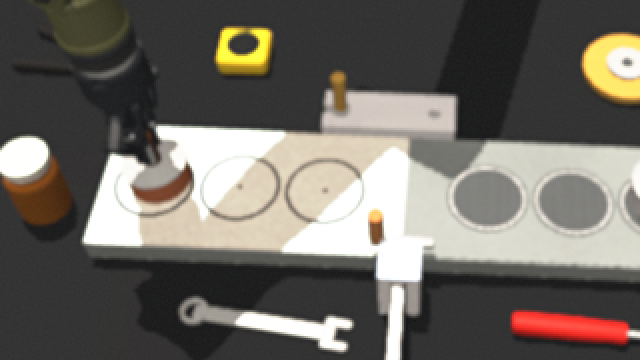

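```bash
python3 -m crank '0 0 0 0 0.6; 0 0 0 0 0.6; 0 0 0 0 0.6; 0 0 0 0 0.6; 0 0 0 0 0.6; 0 0 0 0 0.6; 0 0 0 0 0.6; 0 0 0 0 0.6'; python3 -m crank '0 0 -0.6 0 0.6; 0 0 -0.9 0 0.6; 0 0 -1 0 0.6; 0 0 -1 0 0.6; 0 0 0 0 0.6; 0.3 0 0 0 0.6; 0.3 0 0 0 0.6; 0 0 0 0 0.6';python3 - <<'E'
from h import *
import pickle
ci=camera_info("wrist"); pickle.dump(ci,open("w16.pkl","wb")); cv2.imwrite("pics/w16.png",capture("wrist"))
print(arm.sense()['q'])
E
```

```text
t: 27.1
tool_pos: [0.589, -0.3465, 0.1119]
ee_rot: [[0.037, 0.999, -0.026], [0.998, -0.036, 0.049], [0.048, -0.028, -0.998]]
force: [0.1, -0.5, -0.8]
finger_gap: 0.0515
t: 27.77
tool_pos: [0.591, -0.3319, 0.2192]
ee_rot: [[0.038, 0.999, -0.031], [0.998, -0.037, 0.052], [0.051, -0.033, -0.998]]
force: [-0.4, 0.1, -0.6]
finger_gap: 0.0511
[-30.10220248  33.47589892  17.37308984  76.940015     1.64901192
  62.01385997]
```

View pics/w16.png

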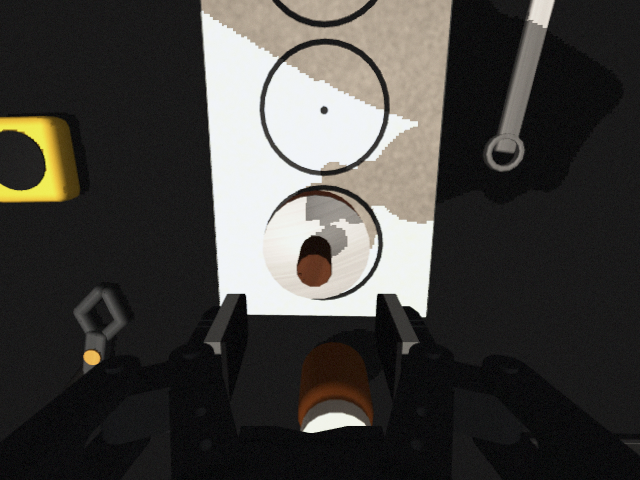

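Run:
```python
from h import *
import pickle
ci=pickle.load(open("w16.pkl","rb"));im=cv2.imread("pics/w16.png")
# ring1 : use rightmost edge/top/bottom outer points
r2=onz(ci,[(324,110)],.04)[0]; print("ring2",r2,"ring1 pred",r2+.105*np.array([-.035,-.999,0]))
pts=onz(ci,[(382,243),(346,190),(372,215),(378,270),(350,297),(365,284),(322,185)],.04)[:,:2]
A=np.c_[2*pts,np.ones(len(pts))]; s=np.linalg.lstsq(A,(pts**2).sum(1),rcond=None)[0]; print("ring1 fit",s[:2],np.sqrt(s[2]+s[:2]@s[:2]))
print("knob",onz(ci,[(314,270)],.127),"jar top edge",onz(ci,[(336,405)],.1))
l=onz(ci,[(263,240),(370,235),(317,299)],.082); print("lid pts",l)
```

```text
ring2 [ 0.59830182 -0.24209579  0.04      ] ring1 pred [ 0.59462682 -0.34699079  0.04      ]
ring1 fit [ 0.59173331 -0.34893917] 0.0507278159730564
knob [[ 0.58946328 -0.33894345  0.127     ]] jar top edge [[ 0.60089603 -0.4527456   0.1       ]]
lid pts [[ 0.55241822 -0.33097891  0.082     ]
 [ 0.62797886 -0.32955733  0.082     ]
 [ 0.58922018 -0.37683402  0.082     ]]
```

```bash
python3 -m crank '0.7 0 0 0 0.6; 0.8 0 0 0 0.6; 0.8 0 0 0 0.6; 0.8 0 0 0 0.6; 0 0 0 0 0.6; 0 0 0 0 0.6; 0 0 0 0 0.6; 0 0 0 0 0.6'; python3 -m crank '-0.3 0 0 0 0.6; -0.3 0 0 0 0.6; -0.3 0 0 0 0.6; -0.3 0 0 0 0.6; -0.3 0 0 0 0.6; -0.3 0 0 0 0.6; -0.3 0 0 0 0.6; -0.3 0 0 0 0.6'
python3 - <<'E'
from h import *
print(tool_delta([.5895,-.339,.112]),arm.sense()['q'])
E
```

```text
t: 28.48
tool_pos: [0.5895, -0.234, 0.214]
ee_rot: [[0.039, 0.998, -0.047], [0.998, -0.036, 0.056], [0.054, -0.049, -0.997]]
force: [0.2, -1.0, -0.7]
finger_gap: 0.051
t: 29.15
tool_pos: [0.5854, -0.3174, 0.2084]
ee_rot: [[0.044, 0.998, -0.047], [0.998, -0.041, 0.055], [0.053, -0.05, -0.997]]
force: [1.0, 0.2, -0.1]
finger_gap: 0.0511
[-0.88  0.33  3.16] [-29.11004698  33.02331127  14.93676073  75.82016053   1.41740012
  63.27507262]
```

```bash
python3 -m crank '0 0 -0.3 0 0.6; 0 0 -0.3 0 0.6; 0 0 -0.3 0 0.6; 0 0 -0.3 0 0.6; 0 0 -0.3 0 0.6; 0 0 -0.2 0 0.6; 0 0 -0.1 0 0.6; 0 0 0 0 0.6'; python3 -m crank '0 0 0.9 0 0.6; 0 0 0.9 0 0.6; 0 0 0 0 0.6; 0 0 0 0 0.6; 0 0 0 0 0.6; 0 0 0 0 0.6; 0 0 0 0 0.6; 0 0 0 0 0.6'
python3 - <<'E'
from h import *
q=arm.sense()['q'];print(tool_delta([.5895,-.339,.112]),q[1]-q[2]+q[3],q)
E
```

```text
t: 29.82
tool_pos: [0.5889, -0.322, 0.2706]
ee_rot: [[0.044, 0.998, -0.044], [0.998, -0.042, 0.053], [0.052, -0.046, -0.998]]
force: [0.1, -0.1, -0.2]
finger_gap: 0.0507
t: 30.48
tool_pos: [0.5892, -0.3187, 0.2217]
ee_rot: [[0.042, 0.998, -0.036], [0.998, -0.04, 0.05], [0.048, -0.038, -0.998]]
force: [-0.9, 0.2, 0.2]
finger_gap: 0.051
[-0.85  0.18  3.62] 93.19684220531661 [-29.07717462  32.66253116  16.31242283  76.84673388   1.47783403
  63.21486341]
```

```bash
python3 -m crank '0 0 0.9 0 0.6; 0 0 0 0 0.6; 0 0 0 0 0.6; -0.4 0 0.9 0 0.6; 0 0 0 0 0.6; -0.3 0 0 0 0.6; 0 0 0 0 0.6; 0 0 0 0 0.6'
python3 - <<'E'
from h import *
q=arm.sense()['q'];print(tool_delta([.5895,-.339,.112]),q[1]-q[2]+q[3],q)
E
```

```text
t: 31.15
tool_pos: [0.5913, -0.3402, 0.1775]
ee_rot: [[0.041, 0.999, -0.023], [0.998, -0.04, 0.043], [0.042, -0.025, -0.999]]
force: [0.8, 0.1, 0.6]
finger_gap: 0.0509
[-0.05 -0.01  2.18] 92.38083399217551 [-30.55839327  34.19685445  12.55192605  70.73590559   1.45169229
  61.72257693]
```

```bash
python3 -m crank '-0.05 0 0.8 0 0.6; 0 0 0 0 0.6; 0 0 0 0 0.6; 0 0 0.7 0 0.6; 0 0 0 0 0.6; 0 0 0 0 0.6; 0 0 0 0 0.6; 0 0 0 0 0.6'
python3 - <<'E'
from h import *
q=arm.sense()['q'];print(tool_delta([.5895,-.339,.112]),q[1]-q[2]+q[3])
cv2.imwrite("pics/w17.png",capture("wrist"))
E
```

```text
t: 31.82
tool_pos: [0.5958, -0.342, 0.1452]
ee_rot: [[0.04, 0.999, -0.009], [0.999, -0.04, 0.036], [0.035, -0.01, -0.999]]
force: [-0.1, -0.1, 1.2]
finger_gap: 0.0512
[ 0.05 -0.2   1.11] 91.4681035444961
```

View pics/w17.png

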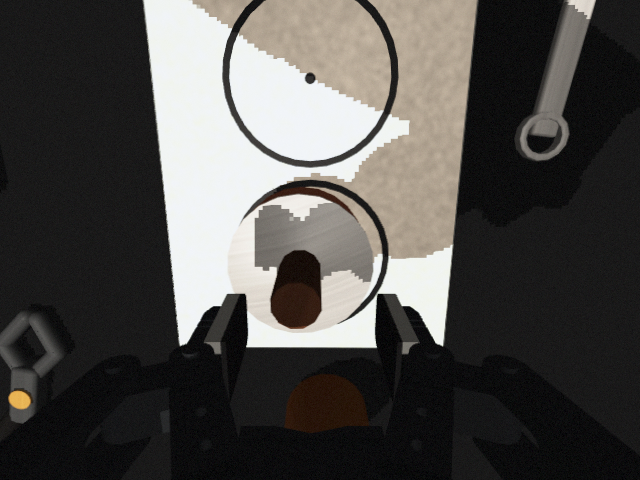

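Tilt is down to about 1.5°. I'll finish descending, grip, and correct the offset.

```bash
python3 -m crank '0.03 -0.1 0.4 0 0.6; 0 -0.08 0 0 0.6; 0 0 0.4 0 0.6; 0 0 0 0 0.6; 0 0 0.25 0 0.6; 0 0 0 0 0.6; 0 0 0 0 0; 0 0 0 0 0'; python3 -m crank '0 0 0 0 0; 0 0 0 0 0; 0 0 0 0 0; 0 0 0 0 0; 0 0 0 0 0; 0 0 0 0 0; 0 0 0 0 0; 0 0 0 0 0'
python3 - <<'E'
from h import *
q=arm.sense()['q'];print(tool_delta([.5945,-.347,.112]),q[1]-q[2]+q[3])
E
```

```text
t: 32.53
tool_pos: [0.5928, -0.3416, 0.1202]
ee_rot: [[0.04, 0.999, -0.001], [0.999, -0.04, 0.031], [0.031, -0.002, -1.0]]
force: [-7.1, -1.1, 4.2]
finger_gap: 0.0277
t: 33.2
tool_pos: [0.5921, -0.3417, 0.1203]
ee_rot: [[0.04, 0.999, -0.002], [0.999, -0.04, 0.031], [0.031, -0.004, -1.0]]
force: [-1.5, -0.5, -0.3]
finger_gap: 0.0202
[-0.18  0.09  0.27] 91.01821415251266
```

```bash
python3 -m crank '-0.1 0.04 0 0 0; -0.1 0.05 0 0 0; -0.08 0 0 0 0; 0 0 0 0 0; 0 0 0 0 0.6; 0 0 0 0 0.6; 0 0 0 0 0.6; 0 0 0 0 0.6';python3 -m crank '0 0 -0.3 0 0.6; 0 0 -0.4 0 0.6; 0 0 -0.5 0 0.6; 0 0 -0.5 0 0.6; 0 0 -0.4 0 0.6; 0 0 -0.3 0 0.6; 0 0 -0.2 0 0.6; 0 0 0 0 0.6'
python3 - <<'E'
from h import *
import pickle
ci=camera_info("wrist"); pickle.dump(ci,open("w18.pkl","wb")); cv2.imwrite("pics/w18.png",capture("wrist"))
q=arm.sense()['q'];print(q[1]-q[2]+q[3],q)
E
```

```text
t: 33.87
tool_pos: [0.5951, -0.3499, 0.1207]
ee_rot: [[0.039, 0.999, -0.001], [0.999, -0.039, 0.033], [0.033, -0.003, -0.999]]
force: [0.2, -0.6, 0.4]
finger_gap: 0.0512
t: 34.53
tool_pos: [0.5964, -0.3544, 0.2066]
ee_rot: [[0.04, 0.999, 0.003], [0.999, -0.04, 0.028], [0.029, 0.001, -1.0]]
force: [-0.3, 0.1, -0.0]
finger_gap: 0.0509
90.74944057949219 [-31.36158153  33.52155819  15.62542494  72.85330733   1.47345272
  60.90092088]
```

View pics/w18.png

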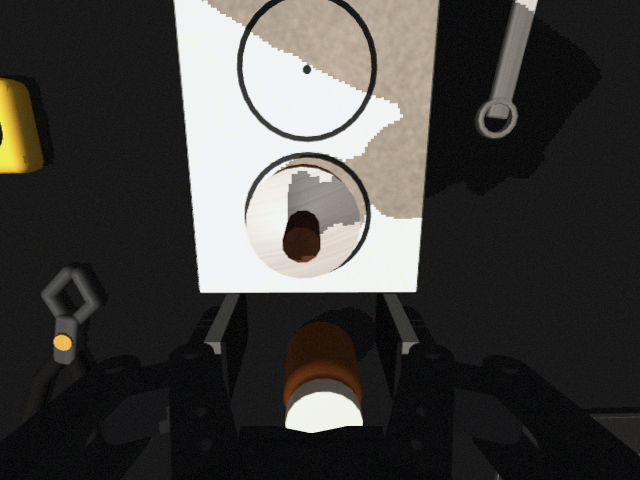

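Run:
```python
from h import *
import pickle
ci=pickle.load(open("w18.pkl","rb"))
r2=onz(ci,[(307,69.5)],.04)[0]; print("ring2",r2,"ring1 pred",r2+.105*np.array([-.035,-.999,0]))
l=onz(ci,[(246,222),(361,222),(303,278)],.082); print("lid pts",l, "knob", onz(ci,[(301,243)],.127))
print("ring1 edges",onz(ci,[(370,215),(307,153)],.04))
```

```text
ring2 [ 0.59840357 -0.24219761  0.04      ] ring1 pred [ 0.59472857 -0.34709261  0.04      ]
lid pts [[ 0.55396041 -0.33984528  0.082     ]
 [ 0.63029236 -0.34296386  0.082     ]
 [ 0.58995479 -0.38109944  0.082     ]] knob [[ 0.59137901 -0.34278366  0.127     ]]
ring1 edges [[ 0.64252339 -0.34774592  0.04      ]
 [ 0.5959496  -0.29901633  0.04      ]]
```

```bash
python3 -m crank '0.4 0 0 0 0.7; 0.8 0 0 0 0.7; 0.9 0 0 0 0.7; 0.9 0 0 0 0.7; 0.9 0 0 0 0.7; 0.9 0 0 0 0.7; 0.9 0 0 0 0.7; 0.9 0 0 0 0.7'; python3 -m crank '0.9 0 0 0 0.7; 0.9 0 0 0 0.7; 0.9 0 0 0 0.7; 0.9 0 0 0 0.7; 0.9 0 0 0 0.7; 0.9 0 0 0 0.7; 0.9 0 0 0 0.7; 0.9 0 0 0 0.7';python3 - <<'E'
from h import *
q=arm.sense()['q'];print(tool_delta([.608,.276,.112]),q[1]-q[2]+q[3],q)
E
```

```text
t: 35.25
tool_pos: [0.5997, -0.1482, 0.2036]
ee_rot: [[0.049, 0.999, -0.009], [0.998, -0.049, 0.033], [0.033, -0.01, -0.999]]
force: [0.6, 0.8, -0.1]
finger_gap: 0.0596
t: 35.92
tool_pos: [0.5996, 0.0857, 0.2034]
ee_rot: [[0.046, 0.999, -0.026], [0.998, -0.045, 0.037], [0.036, -0.027, -0.999]]
force: [1.0, 0.7, -0.6]
finger_gap: 0.0601
[6.23 0.08 3.27] 91.20234521933129 [ 6.98636122 24.85158983  0.25683113 66.60758652  2.29636787 99.56573314]
```

```bash
python3 -m crank '0.9 0 0 0 0.7; 0.9 0 0 0 0.7; 0.9 0 0 0 0.7; 0 0 0 0 0.7; 0 0 0 0 0.7; 0 0 0 0 0.7; 0 0 0 0 0.7; 0 0 0 0 0.7';python3 - <<'E'
from h import *
q=arm.sense()['q'];print(tool_delta([.608,.276,.112]),q[1]-q[2]+q[3],q)
import pickle
ci=camera_info("wrist"); pickle.dump(ci,open("w19.pkl","wb")); cv2.imwrite("pics/w19.png",capture("wrist"))
E
```

```text
t: 36.58
tool_pos: [0.5939, 0.1793, 0.1998]
ee_rot: [[0.036, 0.999, -0.04], [0.999, -0.034, 0.037], [0.036, -0.041, -0.999]]
force: [0.7, 0.2, -0.2]
finger_gap: 0.0594
[3.13 0.48 3.02] 91.62217024919497 [ 15.50603042  26.72026767   2.76915399  67.67105658   2.64881079
 107.47344718]
```

View pics/w19.png

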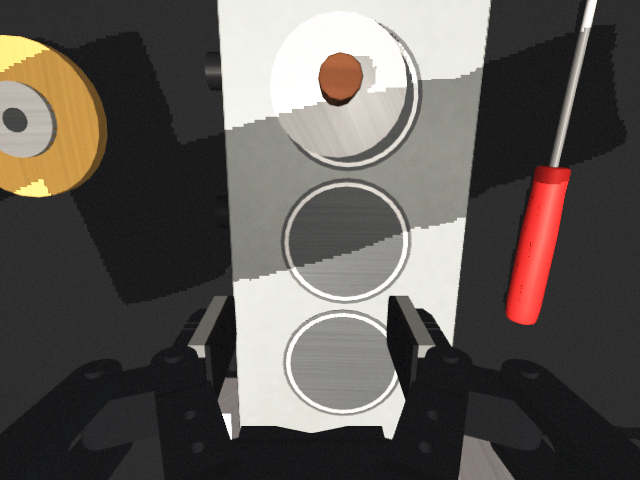

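Run:
```python
from h import *
import pickle
ci=pickle.load(open("w19.pkl","rb"))
k=onz(ci,[(341,75)],.127)[0]; l=onz(ci,[(270,80),(407,80),(340,11),(340,157)],.082); print(k,l)
print(tool_delta([k[0],k[1],.118]))
```

```text
[0.6086502  0.27611391 0.127     ] [[0.56847608 0.28099583 0.082     ]
 [0.64851712 0.27772081 0.082     ]
 [0.61016388 0.3151747  0.082     ]
 [0.60902275 0.23521746 0.082     ]]
[3.15 0.49 2.82]
```

```bash
python3 -m crank '0.4 0.1 0 0 0.7; 0.6 0.1 0 0 0.7; 0.6 0.15 0 0 0.7; 0.6 0.15 0 0 0.7; 0.4 0 0 0 0.7; 0.3 0 0 0 0.7; 0.1 0 0 0 0.7; 0 0 0 0 0.7';python3 -m crank '0 0 0.8 0 0.7; 0 0 0 0 0.7; 0 0 0 0 0.7; 0 0 0.7 0 0.7; 0 0 0 0 0.7; 0 0 0 0 0.7; 0 0 0 0 0.7; 0 0 0 0 0.7';python3 - <<'E'
from h import *
q=arm.sense()['q'];print(tool_delta([.6087,.276,.118]),q[1]-q[2]+q[3],q)
import pickle
ci=camera_info("wrist"); pickle.dump(ci,open("w20.pkl","wb")); cv2.imwrite("pics/w20.png",capture("wrist"))
E
```

```text
t: 37.3
tool_pos: [0.6152, 0.2699, 0.2028]
ee_rot: [[0.046, 0.998, -0.039], [0.998, -0.045, 0.038], [0.036, -0.041, -0.999]]
force: [-0.3, -0.8, -0.9]
finger_gap: 0.06
t: 37.97
tool_pos: [0.6146, 0.2684, 0.1635]
ee_rot: [[0.05, 0.998, -0.034], [0.998, -0.049, 0.038], [0.036, -0.036, -0.999]]
force: [0.2, -0.6, -0.1]
finger_gap: 0.0597
[ 0.19 -0.15  1.53] 90.99316434827375 [ 22.33878538  32.3054925    6.99365749  65.68132934   2.77409161
 115.14274753]
```

View pics/w20.png

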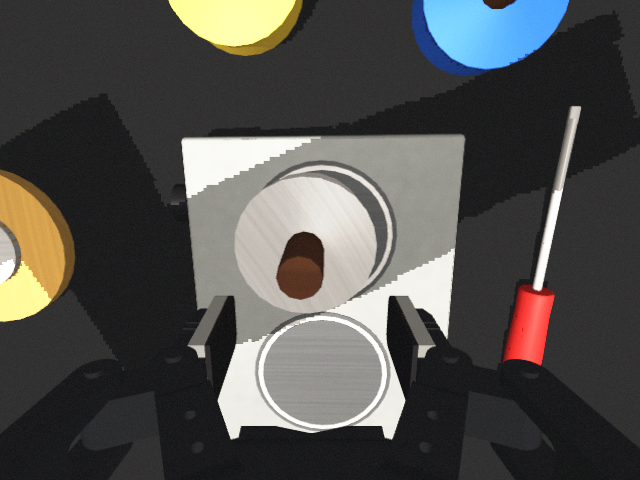

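```bash
python3 -m crank '0.1 -0.1 0.5 -0.2 0.7; 0.08 -0.06 0 0 0.7; 0 0 0.5 0 0.7; 0 0 0 0 0.7; 0 0 0.4 0 0.7; 0 0 0 0 0.7; 0 0 0 0 0.7; 0 0 0 0 0.7';python3 - <<'E'
from h import *
q=arm.sense()['q'];print(tool_delta([.6087,.276,.116]),q[1]-q[2]+q[3],q)
import pickle
ci=camera_info("wrist"); pickle.dump(ci,open("w21.pkl","wb")); cv2.imwrite("pics/w21.png",capture("wrist"))
E
```

```text
t: 38.68
tool_pos: [0.6129, 0.2774, 0.1312]
ee_rot: [[0.037, 0.999, -0.023], [0.998, -0.036, 0.043], [0.042, -0.024, -0.999]]
force: [0.0, 0.2, 0.7]
finger_gap: 0.0598
[-0.07 -0.13  0.51] 90.24860557925125 [ 23.1039483   33.04129514   3.34640783  60.55371827   2.77046683
 115.18187307]
```

View pics/w21.png

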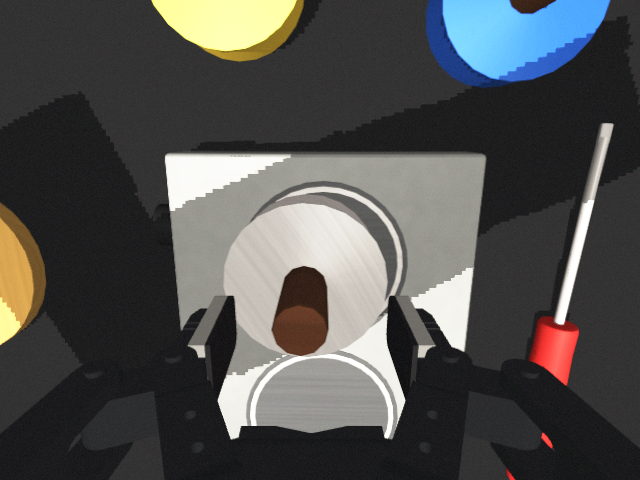

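```bash
python3 -m crank '-0.05 -0.1 0.25 0 0.7; 0 -0.03 0.25 0 0.7; 0 0 0.1 0 0.7; 0 0 0 0 0.7; 0 0 0 0 0; 0 0 0 0 0; 0 0 0 0 0; 0 0 0 0 0';python3 -m crank '0 0 0 0 0; 0 0 0 0 0; 0 0 0 0 0; 0 0 0 0 0; -0.1 0 0 0 0; -0.2 0 0 0 0; -0.3 0 0 0 0; -0.4 0 0 0 0';python3 - <<'E'
from h import *
q=arm.sense()['q'];print(tool_delta([.598,-.242,.112]),q[1]-q[2]+q[3],q)
E
```

```text
t: 39.4
tool_pos: [0.6093, 0.2771, 0.1143]
ee_rot: [[0.037, 0.999, -0.02], [0.998, -0.036, 0.044], [0.044, -0.021, -0.999]]
force: [-1.6, -0.3, 1.3]
finger_gap: 0.0203
t: 40.07
tool_pos: [0.6095, 0.2523, 0.1144]
ee_rot: [[0.031, 0.999, -0.016], [0.998, -0.03, 0.055], [0.055, -0.018, -0.998]]
force: [-0.2, 0.9, -2.5]
finger_gap: 0.0204
[-16.46   0.11  -0.82] 89.7311488988372 [ 20.97687826  32.09957435  -1.08553391  56.54604064   3.28699691
 112.73026084]
```

```bash
python3 -m crank '-0.4 0 -0.02 0 0; -0.4 0 -0.02 0 0; -0.4 0 -0.02 0 0; -0.4 0 -0.02 0 0; -0.4 0 -0.02 0 0; -0.4 0 -0.02 0 0; -0.4 0 -0.02 0 0; -0.4 0 -0.02 0 0';python3 - <<'E'
from h import *
q=arm.sense()['q'];print(tool_delta([.598,-.242,.114]),q[1]-q[2]+q[3],q)
E
```

```text
t: 40.73
tool_pos: [0.6061, 0.1461, 0.1145]
ee_rot: [[0.032, 0.999, -0.015], [0.998, -0.031, 0.057], [0.057, -0.017, -0.998]]
force: [0.9, 0.5, -4.9]
finger_gap: 0.0203
[-12.92   0.13  -0.72] 90.169557701683 [ 11.89561413  29.07598813  -6.57300031  54.52056926   3.40249245
 103.6853183 ]
```

Tilt is steady with the height compensation, so I'll continue.

```bash
python3 -m crank '-0.4 0 -0.02 0 0; -0.4 0 -0.02 0 0; -0.4 0 -0.02 0 0; -0.4 0 -0.02 0 0; -0.4 0 -0.02 0 0; -0.4 0 -0.02 0 0; -0.4 0 -0.02 0 0; -0.4 0 -0.02 0 0';python3 - <<'E'
from h import *
q=arm.sense()['q'];print(tool_delta([.598,-.242,.114]),q[1]-q[2]+q[3],q)
E
python3 -m crank '-0.4 0 -0.02 0 0; -0.4 0 -0.02 0 0; -0.4 0 -0.02 0 0; -0.4 0 -0.02 0 0; -0.4 0 -0.02 0 0; -0.4 0 -0.02 0 0; -0.4 0 -0.02 0 0; -0.4 0 -0.02 0 0';python3 - <<'E'
from h import *
q=arm.sense()['q'];print(tool_delta([.598,-.242,.114]),q[1]-q[2]+q[3],q)
E
```

```text
t: 41.4
tool_pos: [0.602, 0.0406, 0.1147]
ee_rot: [[0.032, 0.999, -0.015], [0.998, -0.031, 0.062], [0.061, -0.017, -0.998]]
force: [0.8, 1.3, -4.4]
finger_gap: 0.0204
[-9.4   0.16 -0.56] 90.75800698715726 [ 2.06842265 27.6523222  -9.08830198 54.01738281  3.5704332  93.83626327]
t: 42.07
tool_pos: [0.5978, -0.0636, 0.1149]
ee_rot: [[0.031, 0.999, -0.015], [0.997, -0.029, 0.067], [0.067, -0.017, -0.998]]
force: [0.2, 10.5, 7.0]
finger_gap: 0.0201
[-5.93  0.18 -0.37] 91.41105574692011 [-7.93884071 27.88275958 -8.67340764 54.85488852  3.6954471  83.7368727 ]
```

```bash
python3 -m crank '-0.4 0.02 -0.03 0 0; -0.4 0.02 -0.03 0 0; -0.4 0.02 -0.03 0 0; -0.4 0.02 -0.03 0 0; -0.4 0.02 -0.03 0 0; -0.4 0.02 -0.03 0 0; -0.4 0.02 -0.03 0 0; -0.4 0.02 -0.03 0 0';python3 - <<'E'
from h import *
q=arm.sense()['q'];print(tool_delta([.598,-.242,.114]),q[1]-q[2]+q[3],q)
E
```

```text
t: 42.73
tool_pos: [0.5964, -0.1677, 0.1151]
ee_rot: [[0.031, 0.999, -0.021], [0.997, -0.029, 0.075], [0.075, -0.023, -0.997]]
force: [-0.9, -0.8, -3.6]
finger_gap: 0.0202
[-2.47  0.13 -0.15] 92.42677441121683 [-17.54660944  30.22322523  -4.49608821  57.70746097   3.75599463
  74.0818578 ]
```

```bash
python3 -m crank '-0.4 0.02 -0.03 0 0; -0.4 0.02 -0.03 0 0; -0.4 0.02 -0.03 0 0; -0.4 0.02 -0.03 0 0; -0.35 0.02 -0.03 0 0; -0.2 0 -0.02 0 0; -0.1 0 0 0 0; 0 0 0 0 0';python3 - <<'E'
from h import *
q=arm.sense()['q'];print(tool_delta([.599,-.246,.114]),q[1]-q[2]+q[3],q)
E
```

```text
t: 43.4
tool_pos: [0.595, -0.2455, 0.1151]
ee_rot: [[0.034, 0.999, -0.024], [0.996, -0.032, 0.078], [0.077, -0.026, -0.997]]
force: [-0.3, 3.1, 3.0]
finger_gap: 0.0204
[-0.02  0.13  0.03] 93.06389066729432 [-24.07765437  32.89524433   0.39802745  60.56667379   3.52211469
  67.70226764]
```

```bash
python3 -m crank '0 0.06 0 0 0; 0 0.06 0 0 0; 0 0 0 0 0; 0 0 0 0 0.6; 0 0 0 0 0.6; 0 0 0 0 0.6; 0 0 0 0 0.6; 0 0 0 0 0.6';python3 -m crank '0 0 -0.3 0 0.6; 0 0 -0.3 0 0.6; 0 0 -0.3 0 0.6; 0 0 -0.3 0 0.6; 0 0 -0.3 0 0.6; 0 0 -0.3 0 0.6; 0 0 -0.3 0 0.6; 0 0 -0.3 0 0.6';python3 -m crank '0 0 -0.3 0 0.6; 0 0 -0.3 0 0.6; 0 0 -0.3 0 0.6; 0 0 -0.2 0 0.6; 0 0 -0.1 0 0.6; 0 0 0 0 0.6; 0 0 0 0 0.6; 0 0 0 0 0.6';python3 - <<'E'
from h import *
q=arm.sense()['q'];print(q[1]-q[2]+q[3],q)
import pickle
ci=camera_info("wrist"); pickle.dump(ci,open("w22.pkl","wb")); cv2.imwrite("pics/w22.png",capture("wrist"))
E
```

```text
t: 44.07
tool_pos: [0.5952, -0.2494, 0.1136]
ee_rot: [[0.036, 0.999, -0.032], [0.997, -0.034, 0.071], [0.069, -0.034, -0.997]]
force: [-0.3, 1.6, 0.3]
finger_gap: 0.0513
t: 44.73
tool_pos: [0.5975, -0.2555, 0.1924]
ee_rot: [[0.036, 0.999, -0.032], [0.997, -0.034, 0.069], [0.068, -0.034, -0.997]]
force: [-0.1, -0.1, 0.1]
finger_gap: 0.0513
t: 45.4
tool_pos: [0.6001, -0.2589, 0.2357]
ee_rot: [[0.036, 0.999, -0.027], [0.997, -0.034, 0.067], [0.066, -0.03, -0.997]]
force: [0.1, -0.2, 1.6]
finger_gap: 0.0513
93.0311985598131 [-24.65743356  30.53058424  14.59300747  77.09362179   2.83938174
  67.28265127]
```

View pics/w22.png

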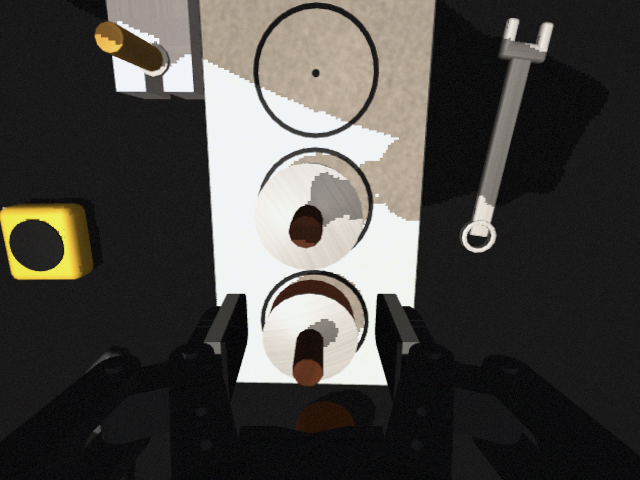

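Run:
```python
from h import *
import pickle
ci=pickle.load(open("w22.pkl","rb"))
r3=onz(ci,[(316,72.5)],.04)[0]; print("ring3",r3,"r2",r3+.105*np.array([-.035,-.999,0]),"r1",r3+.21*np.array([-.035,-.999,0]))
L=onz(ci,[(254,216),(363,214),(308,270),(308,163)],.082); print(L, "knob",onz(ci,[(306,231)],.127))
print("cu",onz(ci,[(263,333),(358,333),(310,381),(310,293)],.082),"knob",onz(ci,[(307,374)],.127))
```

```text
ring3 [ 0.60254365 -0.13691887  0.04      ] r2 [ 0.59886865 -0.24181387  0.04      ] r1 [ 0.59519365 -0.34670887  0.04      ]
[[ 0.55382476 -0.24141214  0.082     ]
 [ 0.63449053 -0.24231056  0.082     ]
 [ 0.59241558 -0.28446561  0.082     ]
 [ 0.59535605 -0.20409483  0.082     ]] knob [[ 0.59426081 -0.24413085  0.127     ]]
cu [[ 0.55458835 -0.33615364  0.082     ]
 [ 0.63010515 -0.33767666  0.082     ]
 [ 0.59058201 -0.37964055  0.082     ]
 [ 0.59328501 -0.30318608  0.082     ]] knob [[ 0.59116873 -0.34446913  0.127     ]]
```

```bash
python3 -m crank '0.5 0.3 0 0 0.6; 0.8 0.4 0 0 0.6; 0.8 0.5 0 0 0.6; 0.8 0.5 0 0 0.6; 0.8 0.5 0 0 0.6; 0.8 0.3 0 0 0.6; 0.7 0 0 0 0.6; 0 0 0 0 0.6';python3 - <<'E'
from h import *
q=arm.sense()['q'];print(tool_delta([.687,-.0675,.12]),q[1]-q[2]+q[3],q)
import pickle
ci=camera_info("wrist"); pickle.dump(ci,open("w23.pkl","wb")); cv2.imwrite("pics/w23.png",capture("wrist"))
s=capture("scene"); cv2.imwrite("pics/s23.png",s); crop(s,130,230,330,340,4,"s23c"); cv2.imwrite("pics/t23.png",capture("top"))
E
```

```text
t: 46.12
tool_pos: [0.6812, -0.1012, 0.2369]
ee_rot: [[0.043, 0.998, -0.038], [0.997, -0.04, 0.07], [0.068, -0.041, -0.997]]
force: [0.4, -0.2, 0.5]
finger_gap: 0.0514
[0.86 0.31 3.96] 92.842928419807 [-10.0229132   34.31273785  21.48852672  80.01871729   3.5798367
  82.26530606]
```

View pics/s23c.png

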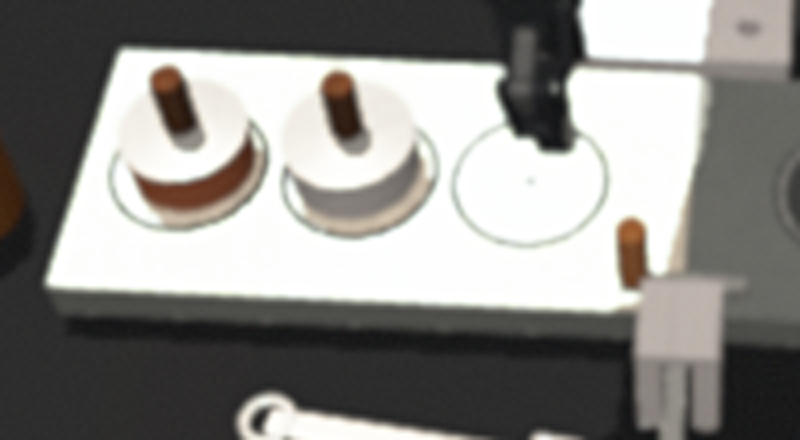

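View pics/t23.png

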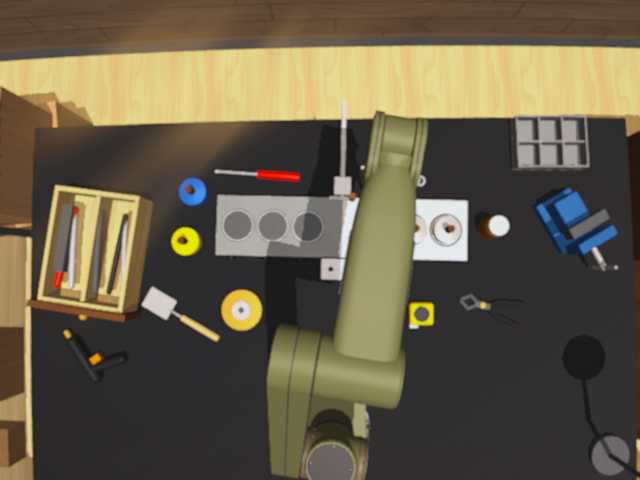

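View pics/w23.png

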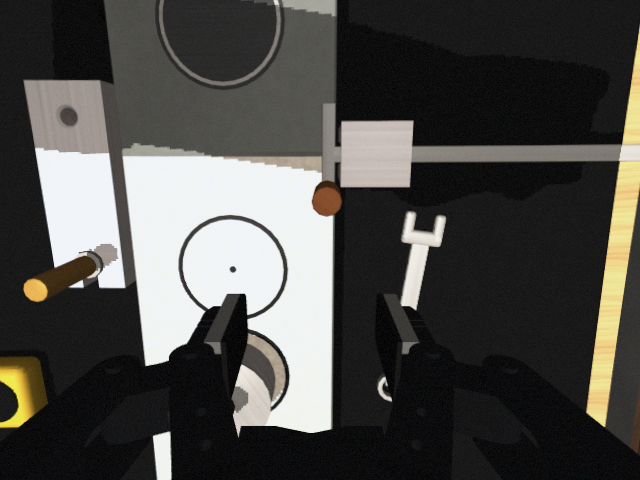

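Run:
```python
from h import *
ci=camera_info("scene"); s=cv2.imread("pics/s23.png")
f=lambda p,z: onz(ci,[(p[0]/4+130-.4,p[1]/4+230-.4)],z)[0][:2].round(4)
r3=f((531,181.5),.04); u=np.array([-.035,-.999])
print("r3",r3,"r2",r3+.105*u,"r1",r3+.21*u)
print("cu lid L R T B",f((119,135),.082),f((251,127),.082),f((189,183),.082),"knob",f((165,79),.127))
print("al lid",f((281,143),.082),f((418,143),.082),f((350,195),.082),"knob",f((339,82),.127))
crop(s,150,240,245,295,8,"s23d")
```

```text
r3 [ 0.6    -0.1366] r2 [ 0.596325 -0.241495] r1 [ 0.59265 -0.34639]
cu lid L R T B [ 0.5999 -0.3789] [ 0.5925 -0.302 ] [ 0.6341 -0.3311] knob [ 0.5921 -0.3438]
al lid [ 0.6041 -0.2823] [ 0.6027 -0.201 ] [ 0.6411 -0.2363] knob [ 0.5925 -0.2431]
```

View pics/s23d.png

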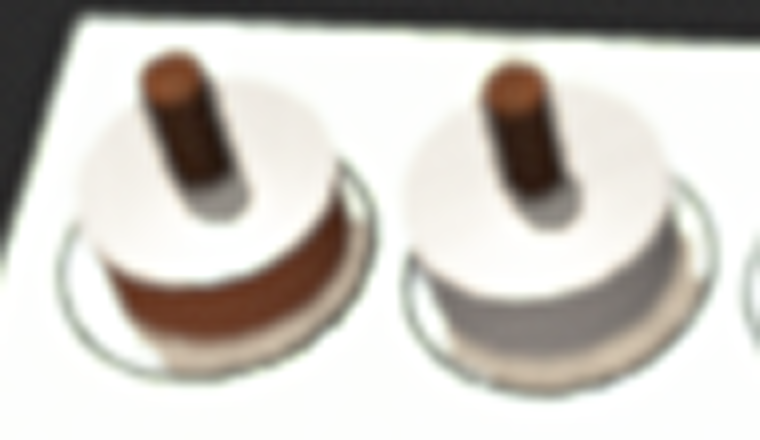

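```bash
python3 - <<'E'
from h import *
import pickle
ci=pickle.load(open("w23.pkl","rb")); h=onz(ci,[(326,202)],.118)[0]; print(h,onz(ci,[(233,269)],.04)); print(tool_delta([h[0],h[1],.135]))
E
python3 -m crank '0.25 0.1 0.3 0 0.6; 0.3 0.1 0.3 0 0.6; 0.3 0.1 0.3 0 0.6; 0.1 0 0.3 0 0.6; 0 0 0.3 0 0.6; 0 0 0.3 0 0.6; 0 0 0.2 0 0.6; 0 0 0 0 0.6';python3 - <<'E'
from h import *
import pickle
ci=camera_info("wrist"); pickle.dump(ci,open("w24.pkl","wb")); cv2.imwrite("pics/w24.png",capture("wrist"))
q=arm.sense()['q'];print(tool_delta([.687,-.0675,.102]),q[1]-q[2]+q[3],q)
E
```

```text
[ 0.68735659 -0.06956572  0.118     ] [[ 0.60250017 -0.1372904   0.04      ]]
[0.98 0.32 3.45]
t: 46.93
tool_pos: [0.6867, -0.0747, 0.1698]
ee_rot: [[0.053, 0.998, -0.042], [0.996, -0.05, 0.067], [0.065, -0.046, -0.997]]
force: [-0.7, -0.3, -0.5]
finger_gap: 0.0513
[0.09 0.1  2.28] 92.91876323529044 [-7.75377204 35.70420686 14.15848687 71.37304324  3.50455066 85.11883427]
```

View pics/w24.png

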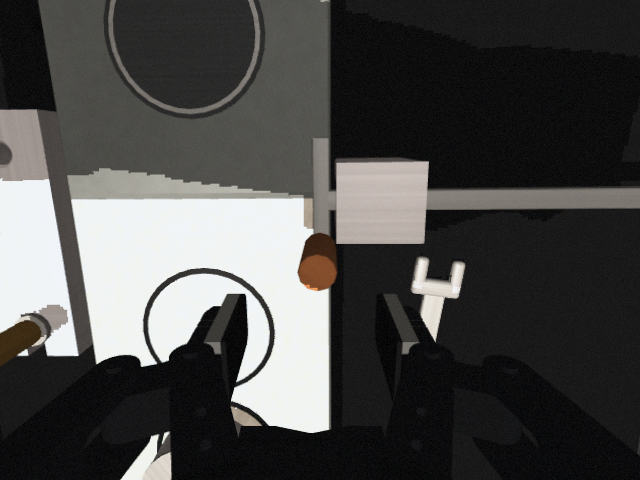

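```bash
python3 -m crank '0.05 0 0.8 -0.1 0.5; 0 0 0 0 0.5; 0 0 0 0 0.5; 0 0 0.7 -0.1 0.5; 0 0 0 0 0.5; 0 0 0 0 0.5; 0 0 0 0 0.5; 0 0 0 0 0.5';python3 - <<'E'
from h import *
import pickle
ci=camera_info("wrist"); pickle.dump(ci,open("w25.pkl","wb")); cv2.imwrite("pics/w25.png",capture("wrist"))
q=arm.sense()['q'];print(tool_delta([.687,-.068,.106]),q[1]-q[2]+q[3],q)
E
```

```text
t: 47.65
tool_pos: [0.689, -0.0729, 0.1336]
ee_rot: [[0.041, 0.999, -0.031], [0.997, -0.039, 0.065], [0.064, -0.033, -0.997]]
force: [1.4, -0.2, 0.0]
finger_gap: 0.0425
[ 0.1  -0.05  0.94] 92.21490969090505 [-7.56322558 36.41399452  9.99538979 65.79630496  3.48355564 84.67375633]
```

View pics/w25.png

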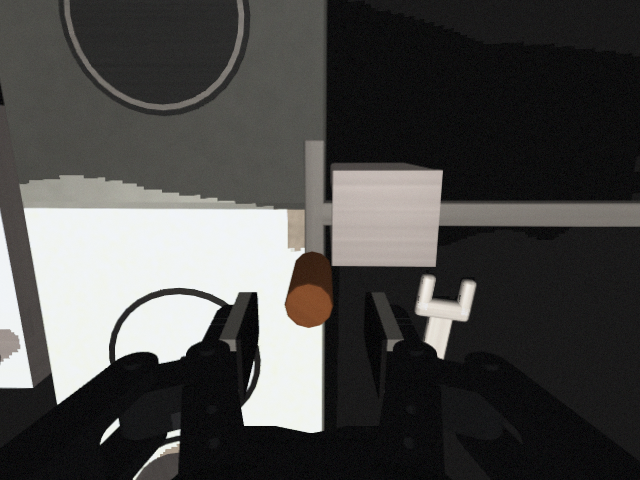

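```bash
python3 -m crank '0.1 -0.05 0.3 0 0.5; 0.05 0 0.3 0 0.5; 0 0 0.25 0 0.5; 0 0 0 0 0.5; 0 0 0 0 0; 0 0 0 0 0; 0 0 0 0 0; 0 0 0 0 0'; python3 -m crank '0 0 0 0 0; 0 0 0 0 0; 0 -0.1 0 0 0; 0 -0.2 0 0 0; 0 -0.3 0 0 0; 0 -0.3 0 0 0; 0 -0.3 0 0 0; 0 -0.3 0 0 0';python3 - <<'E'
from h import *
q=arm.sense()['q'];print(tool_delta([.4615,-.059,.106]),q[1]-q[2]+q[3],q)
E
```

```text
t: 48.37
tool_pos: [0.6877, -0.066, 0.108]
ee_rot: [[0.041, 0.999, -0.028], [0.997, -0.039, 0.065], [0.064, -0.03, -0.997]]
force: [-0.6, 0.2, -2.5]
finger_gap: 0.0185
t: 49.03
tool_pos: [0.6481, -0.0645, 0.108]
ee_rot: [[0.04, 0.999, -0.014], [0.997, -0.039, 0.065], [0.064, -0.016, -0.998]]
force: [3.4, -0.2, -3.4]
finger_gap: 0.0182
[-0.07 -6.22  0.16] 91.2548685218967 [-7.34647426 32.64390796 -1.13851009 57.47245047  3.57083646 84.85761899]
```

```bash
python3 -m crank '0 -0.4 0 0 0; 0 -0.5 0 0 0; 0 -0.5 0 0 0; 0 -0.5 0 0 0; 0 -0.5 0 0 0; 0 -0.5 0 0 0; 0 -0.5 0 0 0; 0 -0.5 0 0 0';python3 - <<'E'
from h import *
q=arm.sense()['q'];print(tool_delta([.4615,-.059,.108]),q[1]-q[2]+q[3],q)
E
```

```text
t: 49.7
tool_pos: [0.5303, -0.0601, 0.108]
ee_rot: [[0.039, 0.999, -0.002], [0.997, -0.039, 0.063], [0.063, -0.004, -0.998]]
force: [4.8, 0.4, -3.1]
finger_gap: 0.0183
[-0.05 -2.29  0.  ] 90.63484153166996 [ -8.49668814  21.81183635 -20.18661027  48.63639492   3.57091723
  83.72434418]
```

```bash
python3 -m crank '0 -0.4 0 0 0; 0 -0.4 0 0 0; 0 -0.4 0 0 0; 0 -0.3 0 0 0; 0 -0.2 0 0 0; 0 -0.15 0 0 0; 0 -0.1 0 0 0; 0 0 0 0 0';python3 - <<'E'
from h import *
q=arm.sense()['q'];print(tool_delta([.4605,-.059,.108]),q[1]-q[2]+q[3],q)
E
```

```text
t: 50.37
tool_pos: [0.4641, -0.0576, 0.1079]
ee_rot: [[0.04, 0.999, -0.002], [0.997, -0.04, 0.062], [0.062, -0.004, -0.998]]
force: [2.3, -0.1, -3.2]
finger_gap: 0.018
[-0.05 -0.12 -0.  ] 90.6868982512615 [ -9.35791741  16.14832122 -29.10337252  45.43520451   3.51408985
  82.92181961]
```

```bash
python3 -m crank '0 -0.08 0 0 0; 0 -0.05 0 0 0; 0 -0.05 0 0 0; 0 0 0 0 0; 0 0 0 0 0; 0 0 0 0 0; 0 0 0 0 0; 0 0 0 0 0'
```

```text
t: 51.03
tool_pos: [0.4596, -0.0575, 0.1079]
ee_rot: [[0.04, 0.999, -0.002], [0.997, -0.04, 0.062], [0.062, -0.004, -0.998]]
force: [1.9, -0.0, -3.1]
finger_gap: 0.0184
```

```bash
python3 -m crank '0 -0.08 0 0 0; 0 -0.05 0 0 0; 0 0 0 0 0; 0 0 0 0 0; 0 0 0 0 0.5; 0 0 0 0 0.5; 0 0 0 0 0.5; 0 0 0 0 0.5'
```

```text
t: 51.7
tool_pos: [0.4587, -0.0574, 0.1087]
ee_rot: [[0.039, 0.999, 0.004], [0.997, -0.04, 0.063], [0.063, 0.002, -0.998]]
force: [0.5, 0.7, 0.1]
finger_gap: 0.0426
```

```bash
python3 -m crank '0 0 -0.3 0 0.5; 0 0 -0.4 0 0.5; 0 0 -0.4 0 0.5; 0 0 -0.4 0 0.5; 0 0 -0.4 0 0.5; 0 0 -0.4 0 0.5; 0 0 -0.2 0 0.5; 0 0 0 0 0.5';python3 - <<'E'
from h import *
import pickle
ci=camera_info("wrist"); pickle.dump(ci,open("w26.pkl","wb")); cv2.imwrite("pics/w26.png",capture("wrist"));cv2.imwrite("pics/s26.png",capture("scene"))
q=arm.sense()['q'];print(q[1]-q[2]+q[3],q)
E
```

```text
t: 52.37
tool_pos: [0.4567, -0.0623, 0.1908]
ee_rot: [[0.039, 0.999, 0.003], [0.997, -0.039, 0.063], [0.063, 0.001, -0.998]]
force: [1.0, -0.4, -0.4]
finger_gap: 0.043
90.5323810285764 [-10.1074145   11.01518935 -22.37043721  57.14675446   3.56405458
  82.13547278]
```

View pics/w26.png

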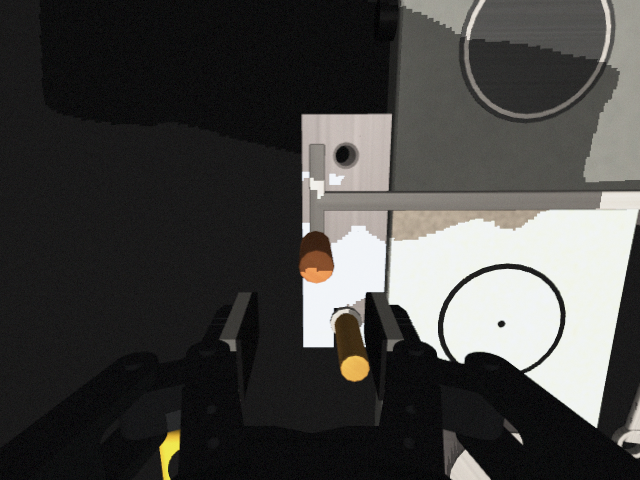

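View pics/s26.png

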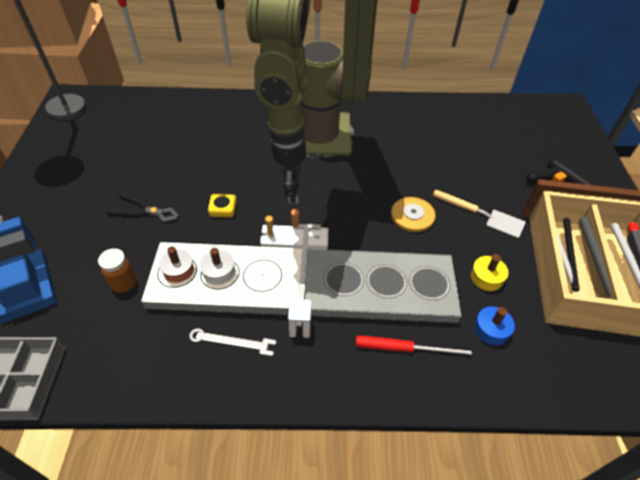

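```bash
cat >> h.py <<'E'
def scene_pots(im):
    ci=camera_info("scene"); hsv=cv2.cvtColor(im,cv2.COLOR_BGR2HSV)
    m=cv2.inRange(hsv,(0,70,30),(20,255,200)); m[:242]=0; m[270:]=0; m[:,:155]=0; m[:,295:]=0
    n,l,st,c=cv2.connectedComponentsWithStats(m)
    for i in range(1,n):
        if st[i,4]>20: print("comp",st[i],"topcentre",onz(ci,[(st[i,0]+5,st[i,1]+5)],.127)[0].round(4))
E
python3 - <<'E'
from h import *
import pickle
for n in ("s23","s26"): 
    im=cv2.imread(f"pics/{n}.png"); print(n); scene_pots(im); crop(im,150,240,245,295,8,n+"e")
ci=pickle.load(open("w26.pkl","rb")); print("handle",onz(ci,[(316,267)],.118),"pin",onz(ci,[(354.5,368)],.115),"bore",onz(ci,[(346,155)],.05),"r3",onz(ci,[(501.5,324)],.04))
print(tool_delta([.4806,-.125,.14]))
E
```

```text
s23
comp [168 247  10  16 104] topcentre [ 0.5999 -0.3374  0.127 ]
comp [211 248   9  16  96] topcentre [ 0.601  -0.2381  0.127 ]
s26
comp [168 247  10  16 104] topcentre [ 0.5999 -0.3374  0.127 ]
comp [211 248   9  16  96] topcentre [ 0.601  -0.2381  0.127 ]
handle [[ 0.45955652 -0.06028145  0.118     ]] pin [[ 0.47991406 -0.1244117   0.115     ]] bore [[ 0.48307835 -0.00326496  0.05      ]] r3 [[ 0.60249981 -0.13766072  0.04      ]]
[-2.16  0.9   1.52]
```

View pics/s26e.png

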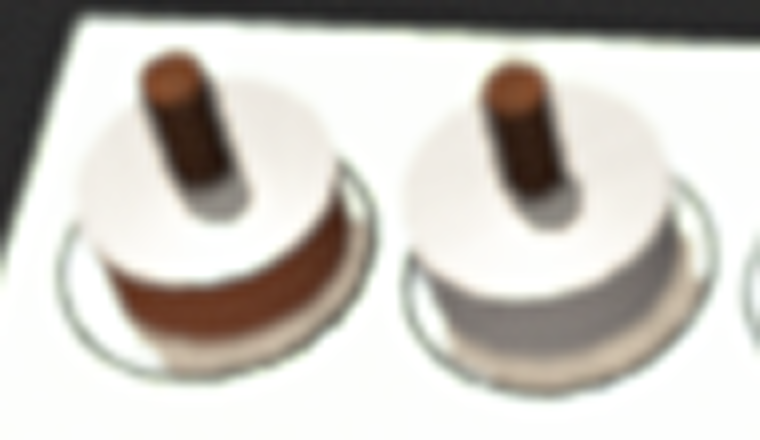

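```bash
python3 -m crank '-0.3 0.1 0 0 0.6; -0.4 0.2 0 0 0.6; -0.4 0.2 0 0 0.6; -0.4 0.2 0 0 0.6; -0.3 0.1 0 0 0.6; -0.2 0.05 0 0 0.6; -0.1 0 0 0 0.6; 0 0 0 0 0.6';python3 - <<'E'
from h import *
import pickle
ci=camera_info("wrist"); pickle.dump(ci,open("w27.pkl","wb")); cv2.imwrite("pics/w27.png",capture("wrist"))
q=arm.sense()['q'];print(tool_delta([.4803,-.1247,.092]),q[1]-q[2]+q[3],q)
E
```

```text
t: 53.13
tool_pos: [0.4799, -0.1344, 0.1809]
ee_rot: [[0.042, 0.999, -0.005], [0.997, -0.041, 0.064], [0.063, -0.007, -0.998]]
force: [-0.8, 0.6, 0.5]
finger_gap: 0.0512
[0.12 0.02 2.98] 91.36804460625922 [-17.66996109  15.52143017 -17.61499042  58.23162401   3.39120088
  74.65939886]
```

View pics/w27.png

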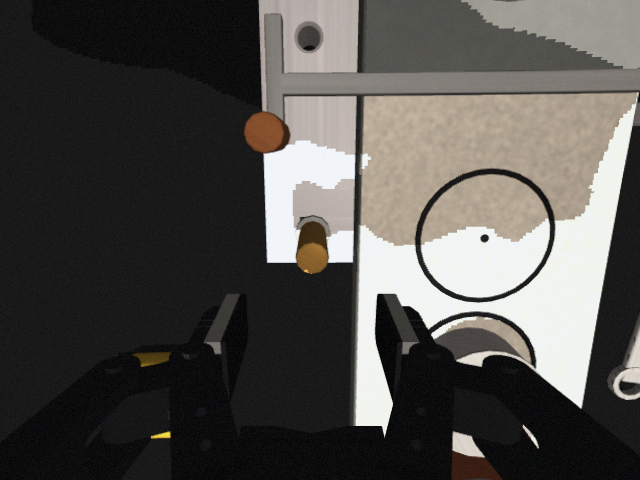

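```bash
python3 -m crank '0.05 0 0.2 0 0.6; 0.05 0 0.3 0 0.6; 0 0 0.3 0 0.6; 0 0 0.3 0 0.6; 0 0 0.3 0 0.6; 0 0 0.2 0 0.6; 0 0 0.1 0 0.6; 0 0 0 0 0.6';python3 - <<'E'
from h import *
import pickle
ci=camera_info("wrist"); pickle.dump(ci,open("w28.pkl","wb")); cv2.imwrite("pics/w28.png",capture("wrist"))
q=arm.sense()['q'];print(tool_delta([.4803,-.1247,.092]),q[1]-q[2]+q[3],q)
E
```

```text
t: 53.85
tool_pos: [0.4771, -0.1239, 0.1238]
ee_rot: [[0.038, 0.999, -0.008], [0.997, -0.037, 0.066], [0.065, -0.011, -0.998]]
force: [0.2, -0.5, 0.2]
finger_gap: 0.0512
[-0.09  0.12  1.06] 91.53108017002539 [-16.69237019  17.94922908 -23.52923205  50.05261905   3.47152628
  75.41608206]
```

View pics/w28.png

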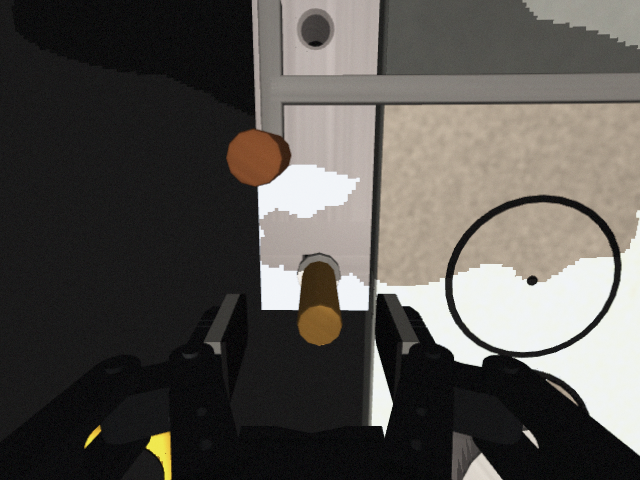

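```bash
python3 -m crank '-0.05 0.06 0.2 0 0.6; -0.03 0.05 0.2 0 0.6; 0 0 0.2 0 0.6; 0 0 0.2 0 0.6; 0 0 0.15 0 0.6; 0 0 0.05 0 0.6; 0 0 0 0 0.6; 0 0 0 0 0.6';python3 - <<'E'
from h import *
q=arm.sense()['q'];print(tool_delta([.4803,-.1247,.092]),q[1]-q[2]+q[3],q)
E
```

```text
t: 54.57
tool_pos: [0.4817, -0.125, 0.0914]
ee_rot: [[0.038, 0.999, -0.006], [0.997, -0.037, 0.065], [0.065, -0.008, -0.998]]
force: [0.9, 0.5, 0.7]
finger_gap: 0.051
[ 0.01 -0.05 -0.02] 91.39637551032081 [-16.66218331  20.21572254 -25.78045866  45.40019431   3.46566547
  75.45826296]
```

```bash
python3 -m crank '0 -0.04 0 0 0.6; 0 0 0 0 0; 0 0 0 0 0; 0 0 0 0 0; 0 0 0 0 0; 0 0 0 0 0; 0 0 0 0 0; 0 0 0 0 0';python3 -m crank '0 0 -0.1 0 0; 0.01 0 -0.2 0 0; 0.01 0 -0.2 0 0; 0.02 0 -0.3 0 0; 0.02 0 -0.3 0 0; 0.02 0 -0.3 0 0; 0.02 0 -0.3 0 0; 0.02 0 -0.3 0 0';python3 -m crank '0.02 0 -0.3 0 0; 0.02 0 -0.3 0 0; 0.02 0 -0.3 0 0; 0.02 0 -0.3 0 0; 0.02 0 -0.3 0 0; 0.01 0 -0.2 0 0; 0 0 -0.1 0 0; 0 0 0 0 0'
python3 - <<'E'
from h import *
q=arm.sense()['q'];print(tool_delta([.4831,-.0035,.22]),q[1]-q[2]+q[3],q)
cv2.imwrite("pics/w29.png",capture("wrist"))
E
```

```text
t: 55.23
tool_pos: [0.4805, -0.1251, 0.0922]
ee_rot: [[0.038, 0.999, -0.005], [0.997, -0.038, 0.064], [0.064, -0.007, -0.998]]
force: [-0.2, -0.0, -0.5]
finger_gap: 0.0166
t: 55.9
tool_pos: [0.48, -0.1251, 0.1575]
ee_rot: [[0.038, 0.999, -0.007], [0.997, -0.038, 0.065], [0.065, -0.009, -0.998]]
force: [1.0, 0.1, -0.9]
finger_gap: 0.0166
t: 56.57
tool_pos: [0.4831, -0.126, 0.2249]
ee_rot: [[0.037, 0.999, 0.005], [0.997, -0.038, 0.062], [0.062, 0.003, -0.998]]
force: [-0.3, -0.1, -1.9]
finger_gap: 0.0165
[ 4.06 -0.15  0.41] 90.72089892732328 [-16.72842656  13.54854492 -13.42220585  63.75014816   3.46871642
  75.3942228 ]
```

View pics/w29.png

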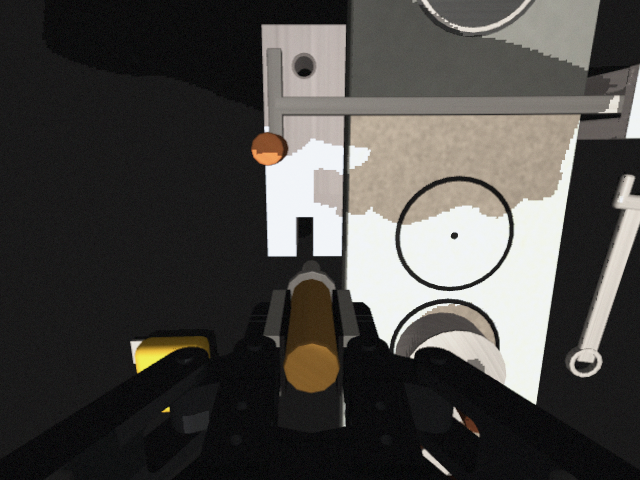

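```bash
python3 -m crank '0.2 0 0 0 0; 0.4 0 0.02 0 0; 0.5 0 0.03 0 0; 0.5 -0.02 0.03 0 0; 0.5 -0.02 0.03 0 0; 0.5 -0.02 0.03 0 0; 0.5 0 0.03 0 0; 0.3 0 0.02 0 0';python3 -m crank '0.2 0 0.01 0 0; 0.1 0 0 0 0; 0 0 0 0 0; 0 0 0 0 0; 0 0 0 0 0; 0 0 0 0 0; 0 0 0 0 0; 0 0 0 0 0'
python3 - <<'E'
from h import *
q=arm.sense()['q'];print(tool_delta([.4831,-.0035,.15]),q[1]-q[2]+q[3],q)
cv2.imwrite("pics/w30.png",capture("wrist"))
E
```

```text
t: 57.28
tool_pos: [0.4816, -0.0153, 0.2211]
ee_rot: [[0.041, 0.999, -0.004], [0.997, -0.041, 0.065], [0.065, -0.006, -0.998]]
force: [-0.2, 0.3, -2.1]
finger_gap: 0.0167
t: 57.95
tool_pos: [0.4808, -0.0043, 0.22]
ee_rot: [[0.039, 0.999, -0.007], [0.997, -0.039, 0.065], [0.064, -0.009, -0.998]]
force: [-0.6, 0.4, -1.7]
finger_gap: 0.0163
[-0.12  0.1   2.33] 90.57900713799326 [ -2.83445539  11.82630438 -16.48899035  62.2637124    3.68062563
  89.38760629]
```

View pics/w30.png

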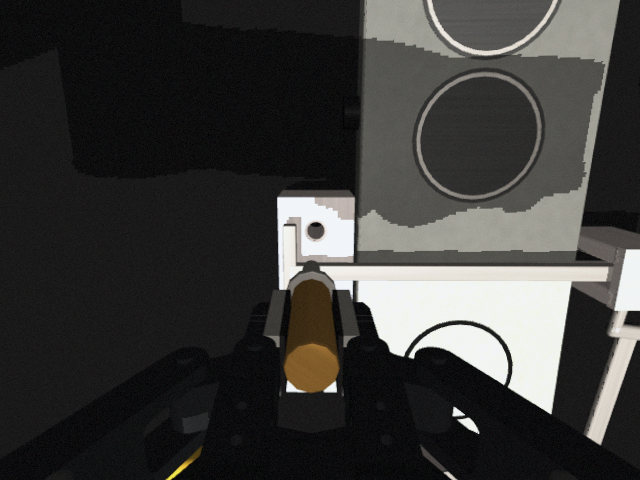

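Descending to just above the bore, then measuring the tip against the bore.

```bash
python3 -m crank '-0.02 0.05 0.3 0 0; -0.02 0.05 0.3 0 0; -0.02 0 0.3 0 0; -0.02 0 0.3 0 0; -0.02 0 0.3 0 0; -0.02 0 0.3 0 0; -0.02 0 0.2 0 0; 0 0 0.1 0 0';python3 -m crank '0 0 0.1 0 0; 0 0 0 0 0; 0 0 0 0 0; 0 0 0 0 0; 0 0 0 0 0; 0 0 0 0 0; 0 0 0 0 0; 0 0 0 0 0'
python3 - <<'E'
from h import *
import pickle
ci=camera_info("wrist"); pickle.dump(ci,open("w31.pkl","wb")); im=capture("wrist")
s=arm.sense();q=s['q'];print(tool_delta([.4831,-.0035,.0922]),q[1]-q[2]+q[3],q)
crop(im,210,150,410,350,3,"w31c"); cv2.imwrite("pics/w31.png",im)
# expected shank tip if pin upright under TCP
t=s['tool_pos']; print(t,proj(ci,[[t[0],t[1],t[2]-.0822],[.4831,-.0035,.05]]))
sc=capture("scene"); p=proj(camera_info("scene"),[.4831,-.0035,.07])[0].astype(int); crop(sc,p[0]-40,p[1]-40,p[0]+40,p[1]+40,8,"s31c")
E
```

```text
t: 58.67
tool_pos: [0.4826, -0.0054, 0.1489]
ee_rot: [[0.041, 0.999, -0.009], [0.997, -0.04, 0.064], [0.064, -0.011, -0.998]]
force: [0.7, -0.4, -1.1]
finger_gap: 0.0167
t: 59.33
tool_pos: [0.4829, -0.0051, 0.1456]
ee_rot: [[0.041, 0.999, -0.008], [0.997, -0.04, 0.064], [0.064, -0.011, -0.998]]
force: [0.9, -1.3, -0.6]
finger_gap: 0.0165
[-0.06  0.02  1.78] 90.65948281422126 [ -2.91256116  15.30360161 -23.74758473  51.60829647   3.66801404
  89.39315273]
[ 0.48298894 -0.00513814  0.14559788] [[312.67141602 265.72261157]
 [312.87365978 256.38547831]]
```

View pics/w31c.png

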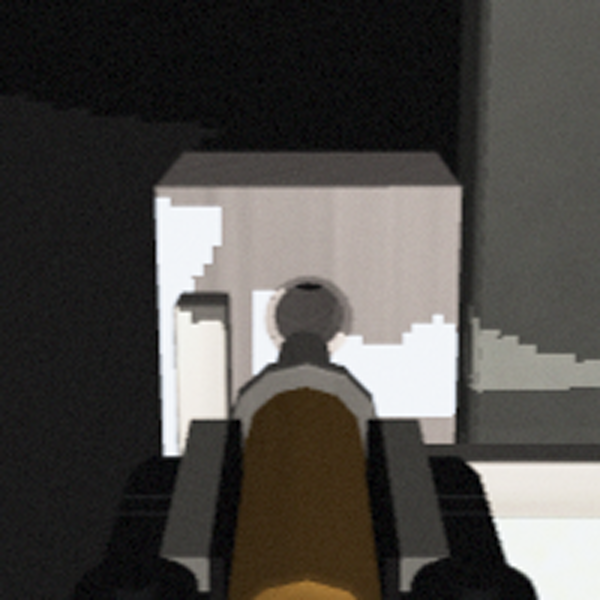

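View pics/s31c.png

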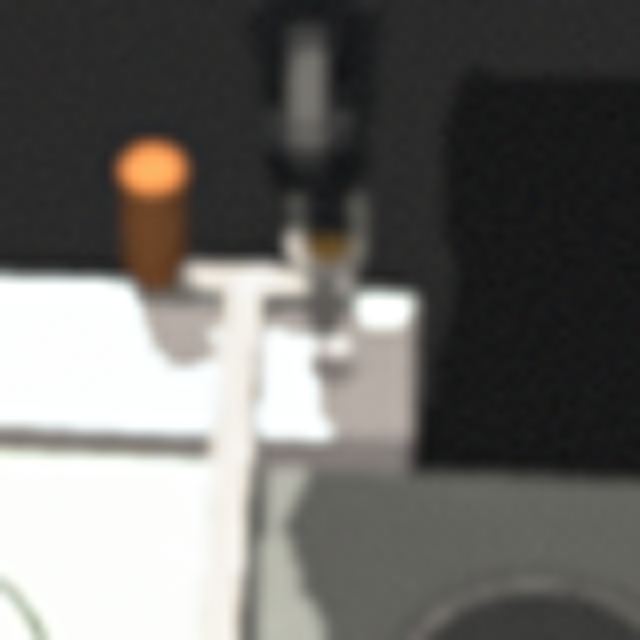

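Run:
```python
from h import *
import pickle
ci=pickle.load(open("w31.pkl","rb"))
g=lambda u,v,z:onz(ci,[(u/3+210-.33,v/3+150-.33)],z)[0].round(4)
print("bore",g(309,315,.05),"tip edge",g(306,332,.0634),"edges",g(285,345,.066),g(328,345,.066))
```

```text
bore [ 0.483  -0.0024  0.05  ] tip edge [ 0.4825 -0.0019  0.0634] edges [ 0.4786 -0.0035  0.066 ] [ 0.4866 -0.0038  0.066 ]
```

```bash
python3 -m crank '0.05 0.01 0 0 0; 0.04 0.01 0 0 0; 0 0 0 0 0; -0.01 0 0.15 0 0; -0.01 0 0.1 0 0; 0 0 0 0 0; 0 0 0 0 0; 0 0 0 0 0'
python3 - <<'E'
from h import *
import pickle
ci=camera_info("wrist"); pickle.dump(ci,open("w32.pkl","wb")); im=capture("wrist")
s=arm.sense();print(tool_delta([.4831,-.0025,.0922]))
crop(im,210,150,410,350,3,"w32c")
E
```

```text
t: 60.1
tool_pos: [0.4834, -0.0022, 0.1371]
ee_rot: [[0.041, 0.999, -0.009], [0.997, -0.04, 0.064], [0.064, -0.011, -0.998]]
force: [-0.3, -0.3, -1.5]
finger_gap: 0.0165
[-0.1   0.01  1.5 ]
```

View pics/w32c.png

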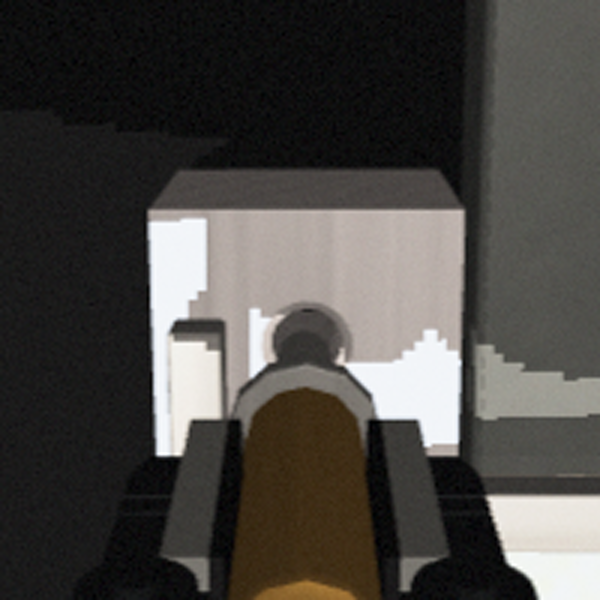

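```bash
python3 -m crank '-0.01 0 0.1 0 0; -0.01 0 0.1 0 0; -0.01 0 0.1 0 0; -0.01 0 0.1 0 0; 0 0 0 0 0; 0 0 0 0 0; 0 0 0 0 0; 0 0 0 0 0'
python3 - <<'E'
from h import *
im=capture("wrist")
s=arm.sense();print(s['force'],s['torque'],tool_delta([.4831,-.0025,.0922]))
crop(im,210,150,410,350,3,"w33c")
E
```

```text
t: 60.82
tool_pos: [0.4831, -0.0028, 0.1236]
ee_rot: [[0.041, 0.999, -0.009], [0.997, -0.04, 0.065], [0.064, -0.012, -0.998]]
force: [-0.0, -0.9, -1.5]
finger_gap: 0.0167
[ 0.22488054  0.22810764 -1.51720611] [-0.05148886  0.03265206  0.02800613] [-0.06  0.01  1.05]
```

View pics/w33c.png

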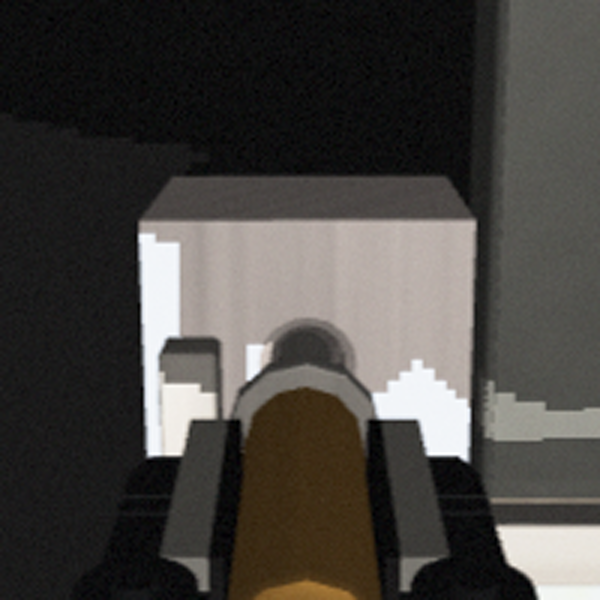

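The tip is about 8 mm into the bore with no contact force. Continuing down.

```bash
python3 -m crank '-0.01 0 0.12 0 0; -0.01 0 0.12 0 0; -0.01 0 0.12 0 0; -0.01 0 0.12 0 0; -0.01 0 0.12 0 0; 0 0 0 0 0; 0 0 0 0 0; 0 0 0 0 0'
python3 - <<'E'
from h import *
s=arm.sense();print(s['force'],tool_delta([.4831,-.003,.0922]))
E
```

```text
t: 61.53
tool_pos: [0.4828, -0.0031, 0.1034]
ee_rot: [[0.041, 0.999, -0.009], [0.997, -0.04, 0.065], [0.064, -0.012, -0.998]]
force: [-0.1, -0.3, -1.1]
finger_gap: 0.0163
[-0.10387311 -0.25176696 -1.09953792] [-0.02  0.02  0.37]
```

```bash
python3 -m crank '-0.01 0 0.1 0 0; -0.01 0 0.1 0 0; 0 0 0.08 0 0; 0 0 0.05 0 0; 0 0 0 0 0; 0 0 0 0 0; 0 0 0 0 0; 0 0 0 0 0'
```

```text
t: 62.2
tool_pos: [0.483, -0.0031, 0.0927]
ee_rot: [[0.041, 0.999, -0.009], [0.997, -0.04, 0.064], [0.064, -0.011, -0.998]]
force: [0.2, 1.2, -0.8]
finger_gap: 0.0165
```

Now release and rise.

```bash
python3 -m crank '0 0 0.03 0 0; 0 0 0 0 0; 0 0 0 0 0.5; 0 0 0 0 0.5; 0 0 0 0 0.5; 0 0 0 0 0.5; 0 0 0 0 0.5; 0 0 0 0 0.5'; python3 -m crank '0.01 0 -0.2 0 0.5; 0.02 0 -0.4 0 0.5; 0.03 0 -0.5 0 0.5; 0.03 0 -0.5 0 0.5; 0.03 0 -0.5 0 0.5; 0.02 0 -0.4 0 0.5; 0 0 -0.2 0 0.5; 0 0 0 0 0.5'
python3 - <<'E'
from h import *
import pickle
ci=camera_info("wrist"); pickle.dump(ci,open("w34.pkl","wb")); cv2.imwrite("pics/w34.png",capture("wrist")); s=capture("scene"); cv2.imwrite("pics/s34.png",s); scene_pots(s)
crop(s,250,190,350,265,8,"s34c")
E
```

```text
t: 62.87
tool_pos: [0.4843, -0.0031, 0.0929]
ee_rot: [[0.041, 0.999, -0.006], [0.997, -0.04, 0.065], [0.064, -0.008, -0.998]]
force: [-0.1, 0.3, -0.6]
finger_gap: 0.0425
t: 63.53
tool_pos: [0.4839, -0.0041, 0.1792]
ee_rot: [[0.041, 0.999, -0.008], [0.997, -0.04, 0.065], [0.064, -0.011, -0.998]]
force: [0.5, -0.2, -0.2]
finger_gap: 0.0426
comp [168 247  10  16 104] topcentre [ 0.5999 -0.3374  0.127 ]
comp [211 248   9  16  96] topcentre [ 0.601  -0.2381  0.127 ]
```

View pics/w34.png

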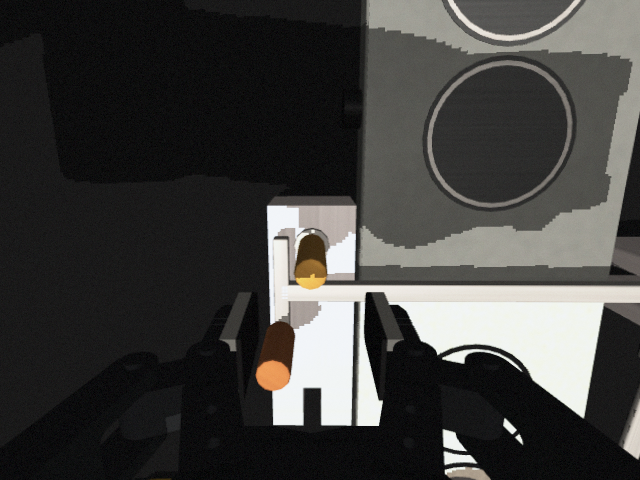

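View pics/s34c.png

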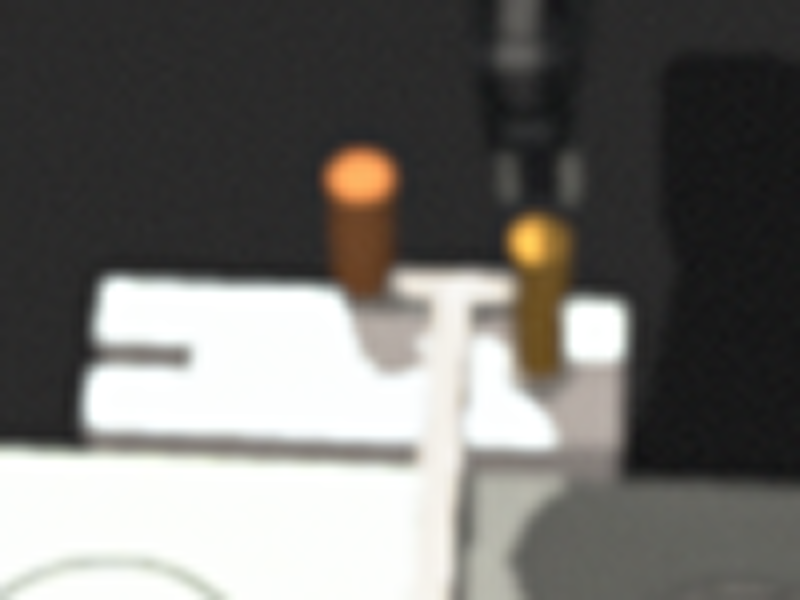

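View pics/s34.png

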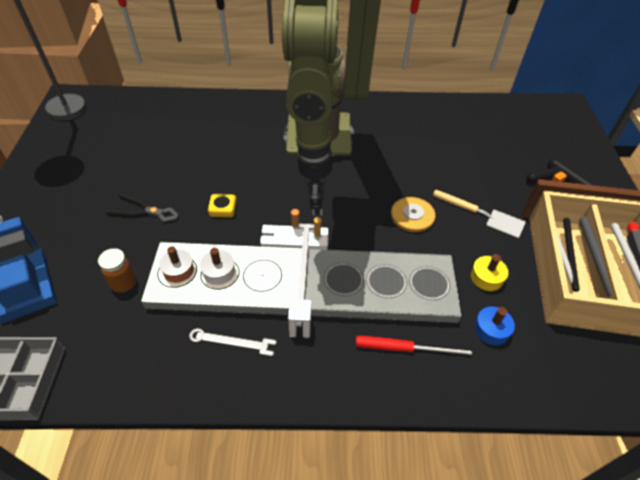

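```bash
python3 -m crank '0 0 -0.6 0 0.5; 0.3 -0.3 -0.6 0 0.5; 0.8 -0.5 -0.3 0 0.5; 0.9 -0.5 0 0 0.5; 0.9 -0.5 0 0 0.5; 0.9 -0.5 0 0 0.5; 0.9 -0.5 0 0 0.5; 0.5 0 0 0 0.5'; python3 -m crank '0 0 0 0 0.5; 0 0 0 0 0.5; 0 0 0 0 0.5; 0 0 0 0 0.5; 0 0 0 0 0.5; 0 0 0 0 0.5; 0 0 0 0 0.5; 0 0 0 0 0.5'
python3 - <<'E'
from h import *
t=capture("top"); cv2.imwrite("pics/t35.png",t); crop(t,315,180,480,295,4.8,"t35c"); s=capture("scene"); scene_pots(s)
E
```

```text
t: 64.3
tool_pos: [0.3999, 0.1539, 0.2282]
ee_rot: [[0.052, 0.998, -0.024], [0.997, -0.05, 0.063], [0.062, -0.027, -0.998]]
force: [0.7, -0.4, 0.0]
finger_gap: 0.0428
t: 64.97
tool_pos: [0.3981, 0.1524, 0.2245]
ee_rot: [[0.052, 0.998, -0.03], [0.997, -0.05, 0.06], [0.058, -0.033, -0.998]]
force: [-0.1, 0.2, -0.4]
finger_gap: 0.0427
comp [168 247  10  16 105] topcentre [ 0.5999 -0.3374  0.127 ]
comp [211 248   9  16  95] topcentre [ 0.601  -0.2381  0.127 ]
```

View pics/t35c.png

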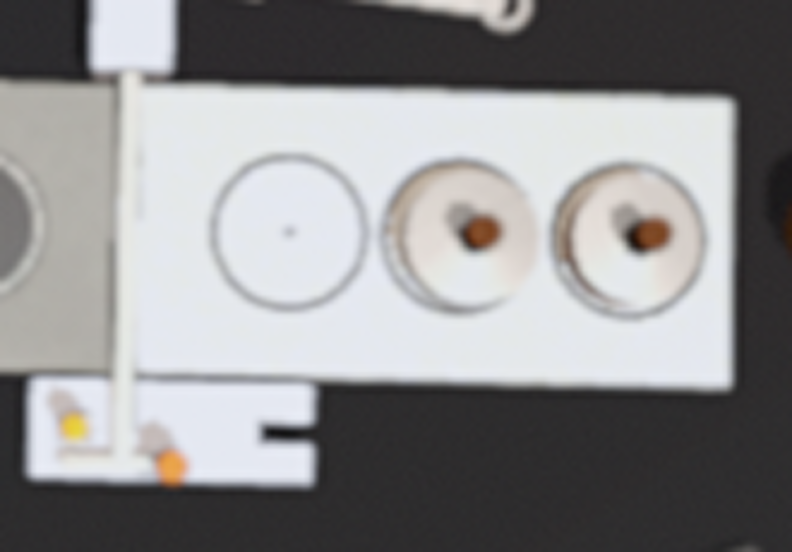

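Run:
```python
from h import *
ci=camera_info("top"); f=lambda p,z: onz(ci,[(p[0]/4.8+315-.4,p[1]/4.8+180-.4)],z)[0][:2].round(4)
r3=f((289,232),.04); u=np.array([-.035,-.999]); print("r2",r3+.105*u,"r1",r3+.21*u)
print("al knob",f((482,232),.127),"lid",f((468,236),.082)); print("cu knob",f((652,234),.127),"lid",f((635,239),.082))
arm.finish_job()
```

```text
r2 [ 0.600725 -0.242695] r1 [ 0.59705 -0.34759]
al knob [ 0.5953 -0.243 ] lid [ 0.5969 -0.242 ]
cu knob [ 0.5929 -0.3424] lid [ 0.5938 -0.3428]
the job is handed in; nothing more can be done
```

I completed every step and handed the job in at about 65 s of the 208 s allowed; no verdict was reported.

**What I did**
- I parked the pin in the side notch and slid the bar about 226 mm open.
- Only two pots were there. I slid the copper one (pot3) to the farthest ring and the aluminium one (pot2) to the middle ring.
- I then slid the bar shut and put the pin back in its bore. The blue and yellow look-alikes were left alone.

**Last checks**
- **Pots:** the three cameras put both pots about 2 to 7 mm from their ring centres; the limit is 12 mm. The estimates differ by a few millimetres. Neither pot moved in the pictures after it was placed.
- **Bar and pin:** in the scene camera, the handle and the pin's top are back within half a pixel of where they started. The pin went in with no contact force.
- **Other tools:** they look undisturbed in the pictures. I did not measure them.
- **Robot:** it was clear of everything when I handed in.

**What did not go cleanly**
- The tool's tilt drifted by up to about 4.5 degrees while dragging, probably tipping the pots slightly. I allowed for this in the later moves, and the pots settled flat when released.
- The copper pot was first released about 9 mm off centre, so I gripped it again and corrected it.

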